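Weigh the jar hemmed in behind the reagent bottles

TASK

The small amber jar in the bottle tray has to go on the balance, but the three tall bottles stand tight round it: first stand all three in the empty side tray, then lift the jar out and set it upright in the middle of the balance pan, and after that put each bottle back upright on the very spot in the bottle tray where it stood at the start. Set everything down gently rather than dropping it, tip nothing over, and leave the little dish and the timer where they are.

Things in the scene. Friction and masses are not known exactly. Their poses are not given: they have to be found in the camera images.
- jar: Small squat amber glass jar with a ribbed black lid: 44 mm diameter all the way up, 50 high, the lid being the top 16; 60 to 120 g. It stands in the bottle tray with the three tall bottles close round it (gaps of only 2 to 14 mm, so no finger fits beside it until they are gone). Origin: centre of its underside, z up.
- round_bottle: White plastic bottle, round, 56 mm diameter up to 78 high, then a shoulder narrowing to the neck (32 diameter at 94 high), ribbed blue screw cap, 38 diameter and 24 high, on top; 125 high in all, 140 to 260 g. Stands in the bottle tray. Origin: centre of its underside, z up.
- square_bottle: White plastic bottle, square, 52 x 52 mm up to 80 high, then a shoulder narrowing to the neck (32 diameter at 92 high), ribbed blue screw cap, 38 diameter and 24 high, on top; 122 high in all, 140 to 260 g. Stands in the bottle tray. Origin: centre of its underside, z up, x and y square to its faces.
- flask: White plastic conical culture flask: base 66 mm diameter, tapering from 10 high to a neck of 33 diameter at 80 high, ribbed blue screw cap, 38 diameter and 24 high, on top; 118 high in all, 110 to 210 g. Stands in the bottle tray. Origin: centre of its underside, z up.
- bottle_tray: Shallow grey plastic tray fixed on the deck, 175 (x) x 210 (y) x 15 mm high, walls and floor 3 thick. Origin: centre of its underside; z up. The jar stands about 30 mm from the centre towards its +x side; one bottle stands about 58 mm from the jar on the jar's -x side, one on its +y side and one on its -y side, which bottle is where differs from start to start.
- side_tray: The empty side tray: shallow white plastic tray fixed on the deck, 160 (x) x 230 (y) x 15 mm high, walls and floor 3 thick, room for the three bottles in a row along y about 70 apart. Origin: centre of its underside; z up.
- balance: White laboratory balance fixed on the deck. Its round metal pan, 116 mm diameter, is flat and rigid with its top 62 above the deck; housing under the pan 165 x 165, 50 high; the display foot reaches 155 from the pan's axis towards -x and is lower than the pan. Origin: on the pan's vertical axis at the level of the deck; the pan's centre is 62 mm straight above it.
- dish: Bystander: small round white lidded culture dish, 36 mm diameter, 13 high, 20 g, lying in the bottle tray between two of the bottles. Leave it alone. Origin: centre of its underside.
- timer: Bystander: small white bench timer lying flat on the deck, 56 (x) x 60 (y) x 16 mm, 60 g, with a display and three buttons on top. Leave it alone. Origin: centre of its underside.

How it is judged:
On the way, in this order (a step that is already met when the one before it is completed fails the run):
1. all three bottles stand upright and released in the side tray (x of round_bottle in the frame of side_tray between -0.065 and 0.065 m and y of round_bottle in the frame of side_tray between -0.105 and 0.105 m and z of each of round_bottle, square_bottle, flask in the frame of side_tray below 0.01 m and angle between each of round_bottle, square_bottle, flask's own z axis and vertical below 0.12 rad and contact force between each of round_bottle, square_bottle, flask and the fingers below 0.1 N and linear speed of each of round_bottle, square_bottle, flask below 0.03 m/s and x of square_bottle in the frame of side_tray between -0.065 and 0.065 m and y of square_bottle in the frame of side_tray between -0.105 and 0.105 m and x of flask in the frame of side_tray between -0.065 and 0.065 m and y of flask in the frame of side_tray between -0.105 and 0.105 m), for 0.2 s.
2. the jar stands upright and released in the middle of the balance pan (horizontal distance between jar and balance below 0.015 m and z of jar in the frame of balance between 0.057 and 0.068 m and angle between jar's own z axis and vertical below 0.12 rad and linear speed of jar below 0.03 m/s and contact force between jar and the fingers below 0.1 N), for 0.2 s.
3. each bottle stands again on its own starting spot in the bottle tray, the jar still on the pan (all of step 2 and distance of each of round_bottle, square_bottle, flask from where it was at the start of the episode below 0.015 m and angle between each of round_bottle, square_bottle, flask's own z axis and vertical below 0.12 rad and linear speed of each of round_bottle, square_bottle, flask below 0.03 m/s and angular speed of each of round_bottle, square_bottle, flask below 0.3 rad/s and contact force between each of round_bottle, square_bottle, flask and the fingers below 0.1 N), for 0.2 s.
At the end, for the whole second after the job is handed in: The jar stands upright on the balance pan within 15 mm of its centre; the round bottle, the square bottle and the flask each stand upright in the bottle tray within 15 mm of the spot where that one stood at the start; all are released and at rest (all of step 3); the robot touches nothing.
It fails at once if a bottle or the jar is tipped over (more than about 35 degrees) (angle between any of round_bottle, square_bottle, flask, jar's own z axis and vertical above 0.6 rad).
It fails at once if a bottle or the jar is dropped (falls free faster than 0.7 m/s, some 25 mm of fall) ((linear speed of round_bottle above 0.7 m/s and contact force between round_bottle and the fingers below 0.05 N) or (linear speed of square_bottle above 0.7 m/s and contact force between square_bottle and the fingers below 0.05 N) or (linear speed of flask above 0.7 m/s and contact force between flask and the fingers below 0.05 N) or (linear speed of jar above 0.7 m/s and contact force between jar and the fingers below 0.05 N)).
It fails at once if the dish or the timer is shifted by more than 20 mm (distance of any of dish, timer from where it was at the start of the episode above 0.02 m).
It also fails if it takes over 149 s, if anything falls off the work surface, if the arm or the gripper's body presses on something with over 40 N, if the wrist force passes 120 N, or if a joint passes its speed limit or range.

ROBOT

A 7-joint arm with a two-finger parallel gripper is mounted at the origin on the work surface. World frame = base frame: x ahead of the robot, y to its left, z up, the work surface at z = 0. Lengths are in m, angles in rad, forces in N, time in s.
With the tool pointing down it reaches from about 0.4 to 0.85 m from the base axis. Payload 4.5 kg.
Tool frame: the origin (TCP) lies midway between the tips of the shut fingers; the grasp point (between the pads) lies env.tcp_to_grasp behind it (env.tcp_to_grasp is the distance from the TCP to the grasp point, in m); y points along the fingers, x is the direction in which the jaws open and shut, and the axes are right-handed (so a half turn about y gives the same grasp; the last joint's range is limited). The gripper opens to 85 mm and grips with 20 to 120 N. Pads are 22 mm wide; open, the fingers measure 114 mm over their backs; the gripper's body (76 mm by 85 mm) begins 54 mm behind the grasp point. The pads swing forward as they close: fully open they stand 13 mm farther back than shut.
Start: joints at [-1.155, 0.689, -0.195, 1.565, 0.157, 0.902, -0.215], TCP at [0.233, 0.58, 0.231] pointing down, gripper open.
Joint ranges: [-3.01, 3.01], [-0.46, 2.08], [-1.47, 1.51], [0.13, 2.56], [-1, 4.14], [0.04, 2.09], [-2.66, 2.66]. Speed limits (rad/s): [2.57, 2.57, 3.14, 3.14, 3.14, 3.14, 3.14].

INTERFACE

Orientations are given as [roll, pitch, yaw] about the fixed x, y, z axes, in that order (R = Rz(yaw) Ry(pitch) Rx(roll)).
In Python, from rig import env gives the robot as it stands. The module is installed in compiled form; this text tells all that it offers.
- The arm moves only by the tool jog_arm, never from a script. Its argument "series" is a list of rows, each an object of numbers: "hand": the opening, from 0 (shut) to 1 (fully open); "tx", "ty", "tz": the shift along the tool's x, y, z each as a share of 0.1 m, from -1 to 1; "rx", "ry", "rz": the turn, a rotation vector about the tool's x, y, z each as a share of pi rad, from -1 to 1. A call has 1 to 8 rows; each row is the pose to reach, as a shift and turn from the pose commanded when the call began, along the tool's axes at that moment, turning the shorter way round; what a row does not reach only later rows make up. A row lasts 1/10 s, in which the tool goes at most 50 mm and 8.59 degrees, less where a joint would pass 70% of its speed; a pose out of reach is approached as far as the arm can. A call with a number of a shift or a turn outside -1 to 1 is refused whole. A call with a gripper value outside its range is refused whole. The fingers move at their own pace and stop on an object; "grip_force" is the grip in N (left out, the last holds). Time passes only in rows, so rows that repeat a pose let the fingers close. It gives the time, the measured TCP pose, the force and the opening at its end, in the units of the state.
- env.observe(): the state, without advancing time (a new reading comes with each control period).
- env.snapshot(name): name is "scene" or "side" or "wrist"; returns a dict with "image" (480x640x3 uint8, red, green, blue), "range_z" (480x640 float32, m along the optical axis (not along the pixel's ray), 0 where there is no reading), "fov_y" (degrees; the focal length in pixels is half the picture's height over the tangent of half this angle, whatever the lens; pixels are square), "cx", "cy" (the principal point, pixels), "R" (3x3) and "t" (3): a world point X has camera coordinates R X + t; the wrist camera has in their place "hand_eye" (4x4, takes a point from camera to tool coordinates, whose origin is the TCP and whose axes are the tool frame's). Camera axes: x right, y down, z forward; pixel columns grow to the right and rows downward; lengths in m; the calibration is good to about 2 mm. A picture is of the moment at which its call begins: read the wrist's pose just before it.
- env.sign_off(): hands the job in, once; it reports no verdict.
The state is a dict: "t": time; "qpos": joint angles; "dq": joint speeds; "joint_efforts": joint torques, N m; "tcp_pos": TCP position; "tcp_rot": TCP orientation; "contact_force": force on the tool from outside, world axes, zero at the start; "moment": the same for the moment, N m; "opening": finger opening in m.
Only numpy, scipy, OpenCV 4.12 (cv2) and the standard library are available. Lean on these libraries where they do the work, as an engineer would, in place of code of your own. Each camera call takes 0.05 s, during which the arm holds its last target. There are 200 camera calls.

## Working session

There is one attempt and no reset: what is moved stays moved. The work goes in short steps, Python scripts to look and compute and a tool call to move; the robot and the scene stay as the last step left them, time stands still between calls to the robot, and variables do not carry over. Pictures are saved under pics/ and viewed, about 12 in all and at most 16, crops included, and the job is handed in when it is done.

Besides the shell and the picture viewer there is one more tool, called after "Call:" by a JSON object that holds its "op" and its "data", one argument or row to a line. jog_arm: Moves the arm, as the interface text tells. Shift numbers are shares of 0.1 m and turn numbers shares of pi rad, none past 1 either way. Its arguments: {"type":"object","properties":{"series":{"type":"array","items":{"type":"object","properties":{"hand":{"type":"number"},"tx":{"type":"number"},"ty":{"type":"number"},"tz":{"type":"number"},"rx":{"type":"number"},"ry":{"type":"number"},"rz":{"type":"number"}}}},"grip_force":{"type":"number"}},"required":["series"]}

```bash
mkdir -p pics; ls; python3 - <<'E'
from rig import env
import cv2,numpy as np
print(env.observe(), env.tcp_to_grasp)
for n in("scene","side"):
    s=env.snapshot(n); cv2.imwrite(f"pics/{n}0.png",s["image"][...,::-1]); np.savez(f"{n}0.npz",**s)
    print(n,s["fov_y"],s["cx"],s["cy"],s["R"].round(3).tolist(),s["t"].round(3), (s["range_z"]>0).mean(), -np.array(s["R"]).T@s["t"])
E
```

```text
pics
{'t': 0.0, 'qpos': array([-1.15522018,  0.69004195, -0.19450447,  1.56638732,  0.157277  ,
        0.90249008, -0.21508647]), 'dq': array([-0.00060807, -0.00018404, -0.00084336, -0.00032398, -0.00020097,
        0.00094019,  0.0002682 ]), 'joint_efforts': array([-5.43963688e-04, -5.39601982e+01, -1.26628026e+00, -1.58544856e+01,
        9.21365165e-03,  9.65392595e-03,  3.19359856e-06]), 'tcp_pos': array([0.23265082, 0.57935541, 0.2304361 ]), 'tcp_rot': array([-1.57091982,  0.00193367,  1.18910172]), 'contact_force': array([-0.08285321,  0.06768332,  0.16759323]), 'moment': array([-0.01467232,  0.03685457,  0.04575889]), 'opening': 0.08525456298873724} 0.0187
scene 42.13616484791293 304.34614347597545 243.36916212068635 [[0.84, 0.542, -0.006], [0.321, -0.508, -0.799], [-0.436, 0.67, -0.601]] [-0.445 -0.155  1.687] 0.9956640625 [ 1.15971844 -0.96782832  0.88692646]
side 43.06275973458609 325.1358570274355 239.24697010530446 [[0.766, -0.643, 0.019], [-0.411, -0.512, -0.754], [0.494, 0.57, -0.656]] [-0.443  0.235  1.033] 0.9959440104166667 [-0.07488219 -0.75323675  0.86402919]
```

View images.

View pics/scene0.png

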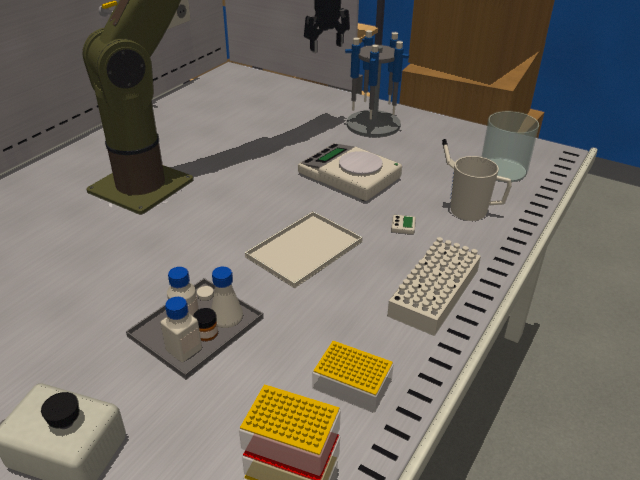

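View pics/side0.png

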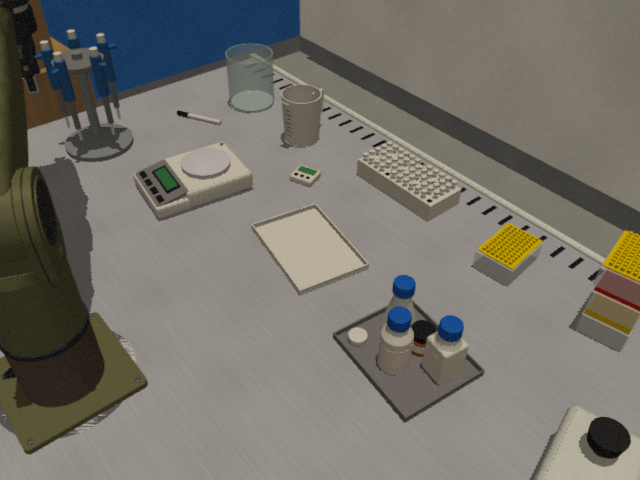

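```bash
cat > h.py <<'E'
import numpy as np, cv2
def cloud(s):
    h,w=s["range_z"].shape; f=h/2/np.tan(np.radians(float(s["fov_y"]))/2)
    u,v=np.meshgrid(np.arange(w),np.arange(h)); z=s["range_z"]
    c=np.stack([(u-s["cx"])/f*z,(v-s["cy"])/f*z,z],-1)
    return (c-s["t"])@s["R"]   # R^T (c-t)
def blobs(mask,n=40):
    k,l,st,c=cv2.connectedComponentsWithStats(mask.astype(np.uint8)); return [l==i for i in range(1,k) if st[i,4]>n]
def disc(p): # centre and radius of top view outline
    (x,y),r=cv2.minEnclosingCircle((p[:,:2]*1000).astype(np.float32)); return round(x,1),round(y,1),round(r,1)
def blue(s): 
    h=cv2.cvtColor(s["image"],cv2.COLOR_RGB2HSV); return (abs(h[...,0].astype(int)-110)<15)&(h[...,1]>150)
E
python3 - <<'E'
from h import *
for n in("scene","side"):
    s=dict(np.load(n+"0.npz")); P=cloud(s); z=P[...,2]; print(n)
    inx=(P[...,0]>.2)&(P[...,0]<.9)
    for b in blobs(blue(s)&(z>.08)&(z<.14)&inx&(P[...,1]<.2)):
        p=P[b]; zt=np.percentile(p[:,2],90); t=p[p[:,2]>zt-.004]; print("cap",zt.round(4),disc(t),np.median(t,0).round(4),len(t))
    for nm,lo,hi,dx in (("pan",.0585,.067,1),("jarlid",.046,.055,0)):
        for b in blobs((z>lo)&(z<hi)&inx,60):
            p=P[b]; print(nm,disc(p),np.median(p,0).round(4),len(p))
    for b in blobs((z>.009)&(z<.019)&inx,60):
        p=P[b]; print("z10-18",p.min(0).round(3),p.max(0).round(3),len(p),cv2.minAreaRect((p[:,:2]*1000).astype(np.float32)))
E
```

```text
scene
cap 0.1295 (454.9, -331.3, 20.5) [ 0.4555 -0.3313  0.1282] 197
cap 0.1228 (520.9, -279.1, 19.5) [ 0.5205 -0.2793  0.1212] 187
cap 0.1268 (508.9, -395.3, 20.7) [ 0.509  -0.3959  0.1253] 238
pan (790.5, 2148.1, 51.6) [0.7916 2.1465 0.0631] 63
pan (321.7, 1387.8, 119.1) [0.3159 1.391  0.0631] 110
pan (489.8, 337.0, 62.1) [0.4926 0.3332 0.0625] 745
pan (805.4, 585.5, 63.2) [0.8129 0.5449 0.0627] 130
pan (795.0, 347.2, 47.4) [0.8007 0.3161 0.0631] 123
pan (804.6, 95.7, 36.3) [0.8066 0.0944 0.0627] 110
pan (845.4, 86.1, 45.4) [0.8463 0.0845 0.0628] 138
pan (827.1, 38.4, 54.3) [0.8259 0.0378 0.063 ] 183
pan (884.6, 75.9, 55.0) [0.8861 0.0704 0.0625] 183
pan (803.1, -15.5, 55.9) [ 0.8059 -0.0236  0.0627] 187
pan (868.9, 19.8, 53.9) [0.8657 0.0176 0.0628] 187
pan (846.1, -35.0, 56.6) [ 0.8458 -0.042   0.0629] 203
pan (824.6, -65.2, 27.9) [ 0.8262 -0.0667  0.0628] 104
pan (887.9, -48.0, 44.9) [ 0.8857 -0.049   0.0627] 175
pan (521.0, -280.2, 22.3) [ 0.5324 -0.2927  0.0623] 91
pan (866.3, -75.3, 15.6) [ 0.8658 -0.0743  0.0628] 67
pan (509.2, -396.4, 33.7) [ 0.5298 -0.4125  0.0629] 128
pan
[... 6164 characters left out ...]
46875), (212.13748168945312, 177.67137145996094), 83.32183837890625)
z10-18 [ 0.773 -0.576  0.009] [ 0.797 -0.492  0.019] 202 ((782.2679443359375, -534.337646484375), (9.578124046325684, 85.38092041015625), 14.069060325622559)
z10-18 [ 0.424 -0.271  0.01 ] [ 0.458 -0.236  0.019] 265 ((440.89764404296875, -253.91555786132812), (35.26217269897461, 34.47407913208008), 87.04474639892578)
z10-18 [ 0.426 -0.36   0.009] [ 0.47  -0.315  0.019] 113 ((442.9583740234375, -342.758056640625), (24.29305076599121, 54.27997970581055), 40.428955078125)
z10-18 [ 0.479 -0.426  0.009] [ 0.529 -0.368  0.019] 136 ((494.42987060546875, -406.4880676269531), (35.81734085083008, 69.08318328857422), 34.50393295288086)
```

Call:
{"op": "jog_arm", "data": {
  "series": [
    {"tx": -0.23,"tz": -0.093,"hand": 1},
    {"tx": -0.46,"tz": -0.186,"hand": 1},
    {"tx": -0.7,"tz": -0.28,"hand": 1},
    {"tx": -0.928,"tz": -0.3725,"hand": 1}
  ],
  "grip_force": 50
}}

```text
$.series[0]: bad value
```

Call:
{"op": "jog_arm", "data": {
  "series": [
    {"tx": -0.1,"tz": -0.09,"ry": 0.046,"hand": 1},
    {"tx": -0.2,"tz": -0.18,"ry": 0.092,"hand": 1},
    {"tx": -0.3,"tz": -0.27,"ry": 0.138,"hand": 1},
    {"tx": -0.4,"tz": -0.36,"ry": 0.184,"hand": 1},
    {"tx": -0.5,"tz": -0.45,"ry": 0.23,"hand": 1},
    {"tx": -0.6,"tz": -0.54,"ry": 0.276,"hand": 1},
    {"tx": -0.7,"tz": -0.63,"ry": 0.322,"hand": 1},
    {"tx": -0.79,"tz": -0.716,"ry": 0.368,"hand": 1}
  ]
}}

```text
$.series[0]: bad value
```

Call:
{"op": "jog_arm", "data": {
  "series": [
    {"ry": 0.0105},
    {"ry": 0.0105}
  ]
}}

```text
$.series[0]: bad value
```

Call:
{"op": "jog_arm", "data": {
  "series": [
    {"tx": -0.23,"ty": 0,"tz": -0.093,"rx": 0,"ry": 0,"rz": 0,"hand": 1},
    {"tx": -0.46,"ty": 0,"tz": -0.186,"rx": 0,"ry": 0,"rz": 0,"hand": 1},
    {"tx": -0.7,"ty": 0,"tz": -0.28,"rx": 0,"ry": 0,"rz": 0,"hand": 1},
    {"tx": -0.928,"ty": 0,"tz": -0.3725,"rx": 0,"ry": 0,"rz": 0,"hand": 1}
  ],
  "grip_force": 50
}}

```text
t: 0.5
tcp_pos: [0.2327, 0.4785, 0.2309]
tcp_rot: [-1.571, 0.001, 1.189]
contact_force: [0.2, 0.6, -0.7]
opening: 0.0853
```

Call:
{"op": "jog_arm", "data": {
  "series": [
    {"tx": -0.1,"ty": 0,"tz": -0.09,"rx": 0,"ry": 0.046,"rz": 0,"hand": 1},
    {"tx": -0.2,"ty": 0,"tz": -0.18,"rx": 0,"ry": 0.092,"rz": 0,"hand": 1},
    {"tx": -0.3,"ty": 0,"tz": -0.27,"rx": 0,"ry": 0.138,"rz": 0,"hand": 1},
    {"tx": -0.4,"ty": 0,"tz": -0.36,"rx": 0,"ry": 0.184,"rz": 0,"hand": 1},
    {"tx": -0.5,"ty": 0,"tz": -0.45,"rx": 0,"ry": 0.23,"rz": 0,"hand": 1},
    {"tx": -0.6,"ty": 0,"tz": -0.54,"rx": 0,"ry": 0.276,"rz": 0,"hand": 1},
    {"tx": -0.7,"ty": 0,"tz": -0.63,"rx": 0,"ry": 0.322,"rz": 0,"hand": 1},
    {"tx": -0.79,"ty": 0,"tz": -0.716,"rx": 0,"ry": 0.368,"rz": 0,"hand": 1}
  ]
}}

```text
t: 1.3
tcp_pos: [0.2698, 0.3792, 0.2311]
tcp_rot: [-1.571, 0.0, 0.027]
contact_force: [0.5, -0.3, -0.1]
opening: 0.0854
```

Call:
{"op": "jog_arm", "data": {
  "series": [
    {"tx": 0,"ty": 0,"tz": 0,"rx": 0,"ry": 0.0105,"rz": 0,"hand": 1},
    {"tx": 0,"ty": 0,"tz": 0,"rx": 0,"ry": 0.0105,"rz": 0,"hand": 1}
  ]
}}

```text
t: 1.5
tcp_pos: [0.2697, 0.3804, 0.2312]
tcp_rot: [-1.571, -0.0, 0.002]
contact_force: [-0.1, 1.0, -0.7]
opening: 0.0856
```

Call:
{"op": "jog_arm", "data": {
  "series": [
    {"tx": 0.2,"ty": 0,"tz": -0.25,"rx": 0,"ry": 0,"rz": 0,"hand": 1},
    {"tx": 0.4,"ty": 0,"tz": -0.5,"rx": 0,"ry": 0,"rz": 0,"hand": 1},
    {"tx": 0.6,"ty": 0,"tz": -0.75,"rx": 0,"ry": 0,"rz": 0,"hand": 1},
    {"tx": 0.8,"ty": 0,"tz": -1,"rx": 0,"ry": 0,"rz": 0,"hand": 1}
  ]
}}

```text
t: 1.9
tcp_pos: [0.3504, 0.2803, 0.2312]
tcp_rot: [-1.57, -0.0, 0.005]
contact_force: [0.4, -0.4, -0.4]
opening: 0.0853
```

Call:
{"op": "jog_arm", "data": {
  "series": [
    {"tx": 0.2,"ty": 0,"tz": -0.25,"rx": 0,"ry": 0,"rz": 0,"hand": 1},
    {"tx": 0.4,"ty": 0,"tz": -0.5,"rx": 0,"ry": 0,"rz": 0,"hand": 1},
    {"tx": 0.6,"ty": 0,"tz": -0.75,"rx": 0,"ry": 0,"rz": 0,"hand": 1},
    {"tx": 0.8,"ty": 0,"tz": -1,"rx": 0,"ry": 0,"rz": 0,"hand": 1}
  ]
}}

```text
t: 2.3
tcp_pos: [0.4308, 0.1802, 0.2313]
tcp_rot: [-1.57, -0.0, 0.004]
contact_force: [0.6, -0.2, -0.5]
opening: 0.0856
```

Call:
{"op": "jog_arm", "data": {
  "series": [
    {"tx": 0.2,"ty": 0,"tz": -0.25,"rx": 0,"ry": 0,"rz": 0,"hand": 1},
    {"tx": 0.4,"ty": 0,"tz": -0.5,"rx": 0,"ry": 0,"rz": 0,"hand": 1},
    {"tx": 0.6,"ty": 0,"tz": -0.75,"rx": 0,"ry": 0,"rz": 0,"hand": 1},
    {"tx": 0.8,"ty": 0,"tz": -1,"rx": 0,"ry": 0,"rz": 0,"hand": 1}
  ]
}}

```text
t: 2.7
tcp_pos: [0.511, 0.0801, 0.2312]
tcp_rot: [-1.57, -0.0, 0.004]
contact_force: [1.3, 0.5, -0.0]
opening: 0.0857
```

Call:
{"op": "jog_arm", "data": {
  "series": [
    {"tx": 0,"ty": 0,"tz": -0.25,"rx": 0,"ry": 0,"rz": 0,"hand": 1},
    {"tx": 0,"ty": 0,"tz": -0.5,"rx": 0,"ry": 0,"rz": 0,"hand": 1},
    {"tx": 0,"ty": 0,"tz": -0.75,"rx": 0,"ry": 0,"rz": 0,"hand": 1},
    {"tx": 0,"ty": 0,"tz": -1,"rx": 0,"ry": 0,"rz": 0,"hand": 1}
  ]
}}

```text
t: 3.1
tcp_pos: [0.5104, -0.0199, 0.2311]
tcp_rot: [-1.57, -0.0, 0.004]
contact_force: [-0.0, -0.3, 0.7]
opening: 0.0856
```

Call:
{"op": "jog_arm", "data": {
  "series": [
    {"tx": 0,"ty": 0,"tz": -0.25,"rx": 0,"ry": 0,"rz": 0,"hand": 1},
    {"tx": 0,"ty": 0,"tz": -0.5,"rx": 0,"ry": 0,"rz": 0,"hand": 1},
    {"tx": 0,"ty": 0,"tz": -0.75,"rx": 0,"ry": 0,"rz": 0,"hand": 1},
    {"tx": 0,"ty": 0,"tz": -1,"rx": 0,"ry": 0,"rz": 0,"hand": 1},
    {"tx": 0,"ty": 0,"tz": -1,"rx": 0,"ry": 0,"rz": 0,"hand": 1}
  ]
}}

```text
t: 3.6
tcp_pos: [0.5101, -0.1237, 0.2312]
tcp_rot: [-1.573, -0.001, -0.003]
contact_force: [0.3, -0.1, 0.3]
opening: 0.0854
```

Call:
{"op": "jog_arm", "data": {
  "series": [
    {"tx": 0.03,"ty": 0,"tz": -0.25,"rx": 0,"ry": 0,"rz": 0,"hand": 1},
    {"tx": 0.06,"ty": 0,"tz": -0.5,"rx": 0,"ry": 0,"rz": 0,"hand": 1},
    {"tx": 0.1,"ty": 0,"tz": -0.75,"rx": 0,"ry": 0,"rz": 0,"hand": 1},
    {"tx": 0.1,"ty": 0,"tz": -1,"rx": 0,"ry": 0,"rz": 0,"hand": 1}
  ]
}}

```text
t: 4.0
tcp_pos: [0.5213, -0.2191, 0.2311]
tcp_rot: [-1.57, -0.001, 0.005]
contact_force: [0.6, -0.2, -0.0]
opening: 0.0857
```

Call:
{"op": "jog_arm", "data": {
  "series": [
    {"tx": 0,"ty": 0,"tz": -0.2,"rx": 0,"ry": 0,"rz": 0,"hand": 1},
    {"tx": 0,"ty": 0,"tz": -0.4,"rx": 0,"ry": 0,"rz": 0,"hand": 1},
    {"tx": 0,"ty": 0,"tz": -0.58,"rx": 0,"ry": 0,"rz": 0,"hand": 1},
    {"tx": 0,"ty": 0,"tz": -0.58,"rx": 0,"ry": 0,"rz": 0,"hand": 1},
    {"tx": 0,"ty": 0,"tz": -0.58,"rx": 0,"ry": 0,"rz": 0,"hand": 1}
  ]
}}

```text
t: 4.5
tcp_pos: [0.5201, -0.2769, 0.231]
tcp_rot: [-1.569, 0.0, 0.001]
contact_force: [-0.1, -0.7, -0.1]
opening: 0.0853
```

```bash
python3 - <<'E'
from h import *
from rig import env
o=env.observe(); print({k:o[k].round(4) for k in("tcp_pos","tcp_rot","qpos")})
from scipy.spatial.transform import Rotation as Ro
w=env.snapshot("wrist"); cv2.imwrite("pics/w1.png",w["image"][...,::-1])
T=np.eye(4);T[:3,:3]=Ro.from_euler("xyz",o["tcp_rot"]).as_matrix();T[:3,3]=o["tcp_pos"]
H=np.linalg.inv(T@np.array(w["hand_eye"])); w["R"]=H[:3,:3];w["t"]=H[:3,3]
P=cloud(w); z=P[...,2]
for b in blobs(blue(w)&(z>.1)&(z<.14)):
    p=P[b]; zt=np.percentile(p[:,2],80); t=p[p[:,2]>zt-.003]; print("cap",zt.round(4),disc(t),np.median(t,0).round(4),len(t))
for b in blobs((z>.046)&(z<.057),300): print("jar?",disc(P[b]),b.sum(),np.median(P[b],0).round(4))
E
```

```text
{'tcp_pos': array([ 0.5201, -0.2769,  0.231 ]), 'tcp_rot': array([-1.5694e+00,  0.0000e+00,  1.0000e-03]), 'qpos': array([ 0.3949,  0.6382,  0.0286,  1.6842, -0.025 ,  0.8201,  0.436 ])}
cap 0.1273 (454.0, -329.6, 18.5) [ 0.4542 -0.3294  0.1268] 1713
cap 0.1242 (506.8, -394.4, 18.5) [ 0.507  -0.3941  0.1237] 1440
jar? (519.0, -276.8, 24.8) 358 [ 0.5191 -0.2598  0.0516]
jar? (784.7, -296.0, 46.8) 4387 [ 0.7793 -0.2954  0.0494]
jar? (515.5, -336.6, 22.7) 1616 [ 0.5154 -0.3365  0.0518]
```

Call:
{"op": "jog_arm", "data": {
  "series": [
    {"tx": 0,"ty": 0.25,"tz": 0,"rx": 0,"ry": 0,"rz": 0,"hand": 1},
    {"tx": 0,"ty": 0.5,"tz": 0,"rx": 0,"ry": 0,"rz": 0,"hand": 1},
    {"tx": 0,"ty": 0.75,"tz": 0,"rx": 0,"ry": 0,"rz": 0,"hand": 1},
    {"tx": 0,"ty": 0.95,"tz": 0,"rx": 0,"ry": 0,"rz": 0,"hand": 1}
  ]
}}

```text
t: 4.95
tcp_pos: [0.52, -0.2756, 0.135]
tcp_rot: [-1.569, 0.001, 0.003]
contact_force: [-0.8, -0.9, -0.7]
opening: 0.0856
```

Call:
{"op": "jog_arm", "data": {
  "series": [
    {"tx": 0,"ty": 0.15,"tz": 0,"rx": 0,"ry": 0,"rz": 0,"hand": 1},
    {"tx": 0,"ty": 0.3,"tz": 0,"rx": 0,"ry": 0,"rz": 0,"hand": 1},
    {"tx": 0,"ty": 0.4,"tz": 0,"rx": 0,"ry": 0,"rz": 0,"hand": 1},
    {"tx": 0,"ty": 0.48,"tz": 0,"rx": 0,"ry": 0,"rz": 0,"hand": 1},
    {"tx": 0,"ty": 0.48,"tz": 0,"rx": 0,"ry": 0,"rz": 0,"hand": 1},
    {"tx": 0,"ty": 0.48,"tz": 0,"rx": 0,"ry": 0,"rz": 0,"hand": 1}
  ]
}}

```text
t: 5.55
tcp_pos: [0.5202, -0.2778, 0.0886]
tcp_rot: [-1.571, -0.001, 0.0]
contact_force: [0.5, 0.1, -0.1]
opening: 0.0854
```

Call:
{"op": "jog_arm", "data": {
  "series": [
    {"tx": 0,"ty": 0,"tz": 0,"rx": 0,"ry": 0,"rz": 0,"hand": 0.55},
    {"tx": 0,"ty": 0,"tz": 0,"rx": 0,"ry": 0,"rz": 0,"hand": 0.45},
    {"tx": 0,"ty": 0,"tz": 0,"rx": 0,"ry": 0,"rz": 0,"hand": 0.3},
    {"tx": 0,"ty": 0,"tz": 0,"rx": 0,"ry": 0,"rz": 0,"hand": 0},
    {"tx": 0,"ty": 0,"tz": 0,"rx": 0,"ry": 0,"rz": 0,"hand": 0},
    {"tx": 0,"ty": 0,"tz": 0,"rx": 0,"ry": 0,"rz": 0,"hand": 0},
    {"tx": 0,"ty": 0,"tz": 0,"rx": 0,"ry": 0,"rz": 0,"hand": 0}
  ],
  "grip_force": 60
}}

```text
t: 6.25
tcp_pos: [0.5197, -0.2782, 0.0888]
tcp_rot: [-1.571, -0.0, -0.0]
contact_force: [-0.7, 0.4, 5.9]
opening: 0.0364
```

```bash
python3 - <<'E'
from rig import env
import cv2
s=env.snapshot("side"); cv2.imwrite("pics/s1.png",cv2.resize(s["image"][240:440,300:520,::-1],None,fx=3,fy=3)); o=env.observe();print(o["tcp_pos"].round(4),o["opening"],o["contact_force"])
E
```

```text
[ 0.5198 -0.2782  0.0888] 0.036483315581166964 [-0.75233053 -0.40538976  5.03720467]
```

View pics/s1.png

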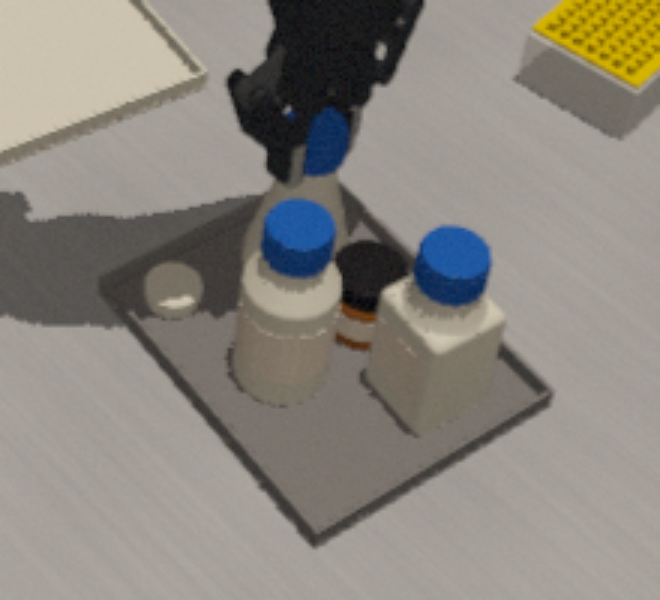

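Call:
{"op": "jog_arm", "data": {
  "series": [
    {"tx": 0,"ty": -0.04,"tz": 0,"rx": 0,"ry": 0,"rz": 0,"hand": 0},
    {"tx": 0,"ty": -0.1,"tz": 0,"rx": 0,"ry": 0,"rz": 0,"hand": 0},
    {"tx": 0,"ty": -0.2,"tz": 0,"rx": 0,"ry": 0,"rz": 0,"hand": 0},
    {"tx": 0,"ty": -0.33,"tz": 0,"rx": 0,"ry": 0,"rz": 0,"hand": 0},
    {"tx": 0,"ty": -0.45,"tz": 0,"rx": 0,"ry": 0,"rz": 0,"hand": 0},
    {"tx": 0,"ty": -0.55,"tz": 0,"rx": 0,"ry": 0,"rz": 0,"hand": 0},
    {"tx": 0,"ty": -0.6,"tz": 0,"rx": 0,"ry": 0,"rz": 0,"hand": 0},
    {"tx": 0,"ty": -0.6,"tz": 0,"rx": 0,"ry": 0,"rz": 0,"hand": 0}
  ]
}}

```text
t: 7.1
tcp_pos: [0.5203, -0.2782, 0.1493]
tcp_rot: [-1.571, -0.002, -0.0]
contact_force: [0.4, -0.3, -1.8]
opening: 0.0366
```

```bash
python3 - <<'E'
from rig import env
import cv2
s=env.snapshot("side"); cv2.imwrite("pics/s2.png",cv2.resize(s["image"][200:400,300:520,::-1],None,fx=3,fy=3)); o=env.observe();print(o["tcp_pos"].round(4),o["opening"],o["contact_force"])
E
```

```text
[ 0.5199 -0.278   0.1486] 0.03647485801108287 [ 0.66104847 -0.29478509 -2.70792893]
```

View pics/s2.png

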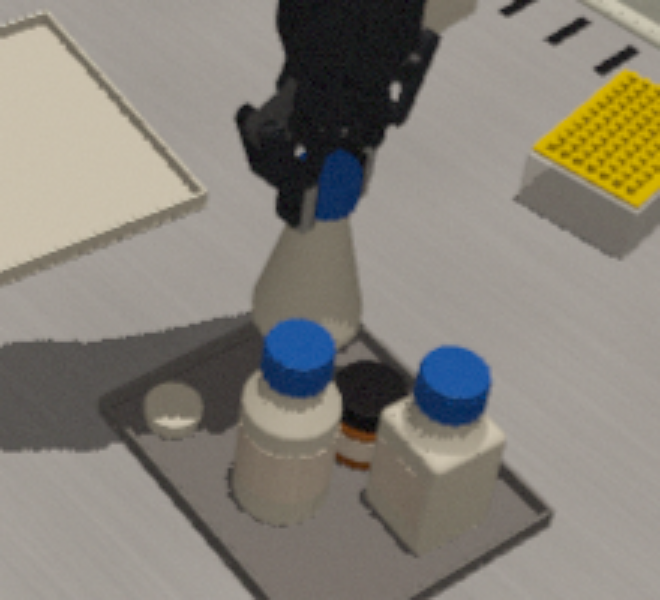

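Call:
{"op": "jog_arm", "data": {
  "series": [
    {"tx": 0.03,"ty": 0,"tz": 0.1,"rx": 0,"ry": 0,"rz": 0,"hand": 0},
    {"tx": 0.06,"ty": 0,"tz": 0.25,"rx": 0,"ry": 0,"rz": 0,"hand": 0},
    {"tx": 0.1,"ty": 0,"tz": 0.43,"rx": 0,"ry": 0,"rz": 0,"hand": 0},
    {"tx": 0.14,"ty": 0,"tz": 0.62,"rx": 0,"ry": 0,"rz": 0,"hand": 0},
    {"tx": 0.18,"ty": 0,"tz": 0.81,"rx": 0,"ry": 0,"rz": 0,"hand": 0},
    {"tx": 0.22,"ty": 0,"tz": 1,"rx": 0,"ry": 0,"rz": 0,"hand": 0}
  ]
}}

```text
t: 7.75
tcp_pos: [0.542, -0.1749, 0.1478]
tcp_rot: [-1.569, 0.001, 0.002]
contact_force: [0.1, -0.5, -2.6]
opening: 0.0367
```

Call:
{"op": "jog_arm", "data": {
  "series": [
    {"tx": 0,"ty": 0,"tz": 0.2,"rx": 0,"ry": 0,"rz": 0,"hand": 0},
    {"tx": 0,"ty": 0,"tz": 0.4,"rx": 0,"ry": 0,"rz": 0,"hand": 0},
    {"tx": 0,"ty": 0,"tz": 0.6,"rx": 0,"ry": 0,"rz": 0,"hand": 0},
    {"tx": 0,"ty": 0,"tz": 0.8,"rx": 0,"ry": 0,"rz": 0,"hand": 0},
    {"tx": 0,"ty": 0,"tz": 1,"rx": 0,"ry": 0,"rz": 0,"hand": 0}
  ]
}}

```text
t: 8.25
tcp_pos: [0.5414, -0.075, 0.1478]
tcp_rot: [-1.57, 0.001, 0.002]
contact_force: [-0.3, 0.2, -1.3]
opening: 0.0368
```

Call:
{"op": "jog_arm", "data": {
  "series": [
    {"tx": 0,"ty": 0,"tz": 0.2,"rx": 0,"ry": 0,"rz": 0,"hand": 0},
    {"tx": 0,"ty": 0,"tz": 0.4,"rx": 0,"ry": 0,"rz": 0,"hand": 0},
    {"tx": 0,"ty": 0,"tz": 0.6,"rx": 0,"ry": 0,"rz": 0,"hand": 0},
    {"tx": 0,"ty": 0,"tz": 0.8,"rx": 0,"ry": 0,"rz": 0,"hand": 0},
    {"tx": 0,"ty": 0,"tz": 1,"rx": 0,"ry": 0,"rz": 0,"hand": 0}
  ]
}}

```text
t: 8.75
tcp_pos: [0.5411, 0.0249, 0.1479]
tcp_rot: [-1.57, 0.001, 0.002]
contact_force: [0.5, 1.0, -2.3]
opening: 0.0368
```

Call:
{"op": "jog_arm", "data": {
  "series": [
    {"tx": 0,"ty": 0,"tz": 0.18,"rx": 0,"ry": 0,"rz": 0,"hand": 0},
    {"tx": 0,"ty": 0,"tz": 0.33,"rx": 0,"ry": 0,"rz": 0,"hand": 0},
    {"tx": 0,"ty": 0,"tz": 0.43,"rx": 0,"ry": 0,"rz": 0,"hand": 0},
    {"tx": 0,"ty": 0,"tz": 0.47,"rx": 0,"ry": 0,"rz": 0,"hand": 0},
    {"tx": 0,"ty": 0,"tz": 0.47,"rx": 0,"ry": 0,"rz": 0,"hand": 0},
    {"tx": 0,"ty": 0,"tz": 0.47,"rx": 0,"ry": 0,"rz": 0,"hand": 0}
  ]
}}

```text
t: 9.35
tcp_pos: [0.5418, 0.0679, 0.1483]
tcp_rot: [-1.572, 0.0, -0.001]
contact_force: [1.0, -0.4, -1.7]
opening: 0.0364
```

Call:
{"op": "jog_arm", "data": {
  "series": [
    {"tx": 0,"ty": 0.12,"tz": 0,"rx": 0,"ry": 0,"rz": 0,"hand": 0},
    {"tx": 0,"ty": 0.26,"tz": 0,"rx": 0,"ry": 0,"rz": 0,"hand": 0},
    {"tx": 0,"ty": 0.38,"tz": 0,"rx": 0,"ry": 0,"rz": 0,"hand": 0},
    {"tx": 0,"ty": 0.48,"tz": 0,"rx": 0,"ry": 0,"rz": 0,"hand": 0},
    {"tx": 0,"ty": 0.53,"tz": 0,"rx": 0,"ry": 0,"rz": 0,"hand": 0},
    {"tx": 0,"ty": 0.56,"tz": 0,"rx": 0,"ry": 0,"rz": 0,"hand": 0},
    {"tx": 0,"ty": 0.58,"tz": 0,"rx": 0,"ry": 0,"rz": 0,"hand": 0},
    {"tx": 0,"ty": 0.58,"tz": 0,"rx": 0,"ry": 0,"rz": 0,"hand": 0}
  ]
}}

```text
t: 10.15
tcp_pos: [0.542, 0.069, 0.0903]
tcp_rot: [-1.571, -0.0, -0.0]
contact_force: [-0.5, 0.0, -1.8]
opening: 0.0364
```

```bash
python3 - <<'E'
from rig import env
o=env.observe();print(o["tcp_pos"].round(4),o["opening"],o["contact_force"])
E
```

```text
[0.542  0.069  0.0903] 0.036426957174636634 [-0.50813893  0.00182701 -1.81596092]
```

Call:
{"op": "jog_arm", "data": {
  "series": [
    {"tx": 0,"ty": 0.01,"tz": 0,"rx": 0,"ry": 0,"rz": 0,"hand": 0},
    {"tx": 0,"ty": 0.02,"tz": 0,"rx": 0,"ry": 0,"rz": 0,"hand": 0},
    {"tx": 0,"ty": 0.02,"tz": 0,"rx": 0,"ry": 0,"rz": 0,"hand": 0}
  ]
}}

```text
t: 10.45
tcp_pos: [0.5421, 0.0691, 0.0888]
tcp_rot: [-1.571, -0.001, -0.0]
contact_force: [-1.0, 0.2, 2.5]
opening: 0.0366
```

Call:
{"op": "jog_arm", "data": {
  "series": [
    {"tx": 0,"ty": 0,"tz": 0,"rx": 0,"ry": 0,"rz": 0,"hand": 0.5},
    {"tx": 0,"ty": 0,"tz": 0,"rx": 0,"ry": 0,"rz": 0,"hand": 0.6},
    {"tx": 0,"ty": 0,"tz": 0,"rx": 0,"ry": 0,"rz": 0,"hand": 0.8},
    {"tx": 0,"ty": -0.05,"tz": 0,"rx": 0,"ry": 0,"rz": 0,"hand": 1},
    {"tx": 0,"ty": -0.25,"tz": 0,"rx": 0,"ry": 0,"rz": 0,"hand": 1},
    {"tx": 0,"ty": -0.5,"tz": 0,"rx": 0,"ry": 0,"rz": 0,"hand": 1},
    {"tx": 0,"ty": -0.75,"tz": 0,"rx": 0,"ry": 0,"rz": 0,"hand": 1},
    {"tx": 0,"ty": -1,"tz": 0,"rx": 0,"ry": 0,"rz": 0,"hand": 1}
  ]
}}

```text
t: 11.25
tcp_pos: [0.5417, 0.069, 0.1896]
tcp_rot: [-1.571, -0.0, -0.0]
contact_force: [-0.1, 0.3, -0.7]
opening: 0.0852
```

Call:
{"op": "jog_arm", "data": {
  "series": [
    {"tx": -0.05,"ty": 0,"tz": -0.25,"rx": 0,"ry": 0,"rz": 0,"hand": 1},
    {"tx": -0.11,"ty": 0,"tz": -0.5,"rx": 0,"ry": 0,"rz": 0,"hand": 1},
    {"tx": -0.16,"ty": 0,"tz": -0.75,"rx": 0,"ry": 0,"rz": 0,"hand": 1},
    {"tx": -0.22,"ty": 0,"tz": -1,"rx": 0,"ry": 0,"rz": 0,"hand": 1}
  ]
}}

```text
t: 11.65
tcp_pos: [0.5197, -0.0319, 0.1888]
tcp_rot: [-1.571, -0.001, 0.0]
contact_force: [0.2, -0.1, -0.5]
opening: 0.0854
```

Call:
{"op": "jog_arm", "data": {
  "series": [
    {"tx": -0.05,"ty": 0,"tz": -0.25,"rx": 0,"ry": 0,"rz": 0,"hand": 1},
    {"tx": -0.11,"ty": 0,"tz": -0.5,"rx": 0,"ry": 0,"rz": 0,"hand": 1},
    {"tx": -0.16,"ty": 0,"tz": -0.75,"rx": 0,"ry": 0,"rz": 0,"hand": 1},
    {"tx": -0.22,"ty": 0,"tz": -1,"rx": 0,"ry": 0,"rz": 0,"hand": 1}
  ]
}}

```text
t: 12.05
tcp_pos: [0.4977, -0.132, 0.1887]
tcp_rot: [-1.571, -0.001, -0.0]
contact_force: [-0.1, -0.5, 0.7]
opening: 0.0854
```

Call:
{"op": "jog_arm", "data": {
  "series": [
    {"tx": -0.05,"ty": 0,"tz": -0.25,"rx": 0,"ry": 0,"rz": 0,"hand": 1},
    {"tx": -0.11,"ty": 0,"tz": -0.5,"rx": 0,"ry": 0,"rz": 0,"hand": 1},
    {"tx": -0.16,"ty": 0,"tz": -0.75,"rx": 0,"ry": 0,"rz": 0,"hand": 1},
    {"tx": -0.22,"ty": 0,"tz": -1,"rx": 0,"ry": 0,"rz": 0,"hand": 1}
  ]
}}

```text
t: 12.45
tcp_pos: [0.4756, -0.232, 0.1886]
tcp_rot: [-1.571, -0.0, -0.0]
contact_force: [0.3, 0.2, 0.1]
opening: 0.085
```

Call:
{"op": "jog_arm", "data": {
  "series": [
    {"tx": -0.05,"ty": 0,"tz": -0.25,"rx": 0,"ry": 0,"rz": 0,"hand": 1},
    {"tx": -0.11,"ty": 0,"tz": -0.5,"rx": 0,"ry": 0,"rz": 0,"hand": 1},
    {"tx": -0.16,"ty": 0,"tz": -0.75,"rx": 0,"ry": 0,"rz": 0,"hand": 1},
    {"tx": -0.22,"ty": 0,"tz": -1,"rx": 0,"ry": 0,"rz": 0,"hand": 1},
    {"tx": -0.22,"ty": 0,"tz": -1,"rx": 0,"ry": 0,"rz": 0,"hand": 1},
    {"tx": -0.22,"ty": 0,"tz": -1,"rx": 0,"ry": 0,"rz": 0,"hand": 1},
    {"tx": -0.22,"ty": 0,"tz": -1,"rx": 0,"ry": 0,"rz": 0,"hand": 1}
  ]
}}

```text
t: 13.15
tcp_pos: [0.4543, -0.3296, 0.1883]
tcp_rot: [-1.57, -0.0, 0.001]
contact_force: [0.3, 0.2, 0.5]
opening: 0.0856
```

```bash
python3 - <<'E'
from h import *
from rig import env
o=env.observe();print(o["tcp_pos"].round(4),o["opening"],o["contact_force"])
s=env.snapshot("scene");P=cloud(s);z=P[...,2]
for b in blobs(blue(s)&(z>.08)&(z<.14)&(P[...,0]>.2)&(P[...,0]<.9)&(P[...,1]<.2)):
        p=P[b]; zt=np.percentile(p[:,2],90); t=p[p[:,2]>zt-.004]; print("cap",zt.round(4),disc(t))
E
```

```text
[ 0.4543 -0.3296  0.1883] 0.0856378676876844 [0.28930496 0.22313552 0.52068758]
cap 0.1232 (543.3, 66.3, 20.4)
cap 0.13 (457.2, -329.3, 21.0)
cap 0.1267 (508.3, -396.0, 19.4)
```

Call:
{"op": "jog_arm", "data": {
  "series": [
    {"tx": 0,"ty": 0.25,"tz": 0,"rx": 0,"ry": 0,"rz": 0,"hand": 1},
    {"tx": 0,"ty": 0.5,"tz": 0,"rx": 0,"ry": 0,"rz": 0,"hand": 1},
    {"tx": 0,"ty": 0.7,"tz": 0,"rx": 0,"ry": 0,"rz": 0,"hand": 1},
    {"tx": 0,"ty": 0.85,"tz": 0,"rx": 0,"ry": 0,"rz": 0,"hand": 1},
    {"tx": 0,"ty": 0.94,"tz": 0,"rx": 0,"ry": 0,"rz": 0,"hand": 1},
    {"tx": 0,"ty": 0.94,"tz": 0,"rx": 0,"ry": 0,"rz": 0,"hand": 1},
    {"tx": 0,"ty": 0.94,"tz": 0,"rx": 0,"ry": 0,"rz": 0,"hand": 1}
  ]
}}

```text
t: 13.9
tcp_pos: [0.4543, -0.3307, 0.0947]
tcp_rot: [-1.571, -0.001, 0.001]
contact_force: [-0.5, -0.1, 0.5]
opening: 0.0853
```

Call:
{"op": "jog_arm", "data": {
  "series": [
    {"tx": 0,"ty": 0,"tz": 0,"rx": 0,"ry": 0,"rz": 0,"hand": 0.55},
    {"tx": 0,"ty": 0,"tz": 0,"rx": 0,"ry": 0,"rz": 0,"hand": 0.45},
    {"tx": 0,"ty": 0,"tz": 0,"rx": 0,"ry": 0,"rz": 0,"hand": 0.3},
    {"tx": 0,"ty": 0,"tz": 0,"rx": 0,"ry": 0,"rz": 0,"hand": 0},
    {"tx": 0,"ty": 0,"tz": 0,"rx": 0,"ry": 0,"rz": 0,"hand": 0},
    {"tx": 0,"ty": 0,"tz": 0,"rx": 0,"ry": 0,"rz": 0,"hand": 0},
    {"tx": 0,"ty": 0,"tz": 0,"rx": 0,"ry": 0,"rz": 0,"hand": 0}
  ],
  "grip_force": 60
}}

```text
t: 14.6
tcp_pos: [0.4541, -0.3312, 0.095]
tcp_rot: [-1.571, -0.001, -0.0]
contact_force: [-0.5, 0.2, 4.9]
opening: 0.0363
```

Call:
{"op": "jog_arm", "data": {
  "series": [
    {"tx": 0,"ty": -0.04,"tz": 0,"rx": 0,"ry": 0,"rz": 0,"hand": 0},
    {"tx": 0,"ty": -0.1,"tz": 0,"rx": 0,"ry": 0,"rz": 0,"hand": 0},
    {"tx": 0,"ty": -0.2,"tz": 0,"rx": 0,"ry": 0,"rz": 0,"hand": 0},
    {"tx": 0,"ty": -0.33,"tz": 0,"rx": 0,"ry": 0,"rz": 0,"hand": 0},
    {"tx": 0,"ty": -0.45,"tz": 0,"rx": 0,"ry": 0,"rz": 0,"hand": 0},
    {"tx": 0,"ty": -0.55,"tz": 0,"rx": 0,"ry": 0,"rz": 0,"hand": 0},
    {"tx": 0,"ty": -0.6,"tz": 0,"rx": 0,"ry": 0,"rz": 0,"hand": 0},
    {"tx": 0,"ty": -0.6,"tz": 0,"rx": 0,"ry": 0,"rz": 0,"hand": 0}
  ]
}}

```text
t: 15.4
tcp_pos: [0.4543, -0.3313, 0.1552]
tcp_rot: [-1.572, -0.002, -0.0]
contact_force: [-0.2, -0.1, -2.4]
opening: 0.0367
```

Held. Carry it to slot B.

Call:
{"op": "jog_arm", "data": {
  "series": [
    {"tx": 0,"ty": 0,"tz": 0.1,"rx": 0,"ry": 0,"rz": 0,"hand": 0},
    {"tx": 0,"ty": 0,"tz": 0.25,"rx": 0,"ry": 0,"rz": 0,"hand": 0},
    {"tx": 0,"ty": 0,"tz": 0.43,"rx": 0,"ry": 0,"rz": 0,"hand": 0},
    {"tx": 0.05,"ty": 0,"tz": 0.62,"rx": 0,"ry": 0,"rz": 0,"hand": 0},
    {"tx": 0.1,"ty": 0,"tz": 0.81,"rx": 0,"ry": 0,"rz": 0,"hand": 0},
    {"tx": 0.15,"ty": 0,"tz": 1,"rx": 0,"ry": 0,"rz": 0,"hand": 0}
  ]
}}

```text
t: 16.0
tcp_pos: [0.4684, -0.2282, 0.1537]
tcp_rot: [-1.569, 0.001, 0.001]
contact_force: [0.7, -0.1, -2.4]
opening: 0.0364
```

Call:
{"op": "jog_arm", "data": {
  "series": [
    {"tx": 0.06,"ty": 0,"tz": 0.2,"rx": 0,"ry": 0,"rz": 0,"hand": 0},
    {"tx": 0.12,"ty": 0,"tz": 0.4,"rx": 0,"ry": 0,"rz": 0,"hand": 0},
    {"tx": 0.18,"ty": 0,"tz": 0.6,"rx": 0,"ry": 0,"rz": 0,"hand": 0},
    {"tx": 0.24,"ty": 0,"tz": 0.8,"rx": 0,"ry": 0,"rz": 0,"hand": 0},
    {"tx": 0.3,"ty": 0,"tz": 1,"rx": 0,"ry": 0,"rz": 0,"hand": 0}
  ]
}}

```text
t: 16.5
tcp_pos: [0.4981, -0.1282, 0.1538]
tcp_rot: [-1.57, 0.002, 0.002]
contact_force: [0.3, -0.5, -1.5]
opening: 0.0364
```

Call:
{"op": "jog_arm", "data": {
  "series": [
    {"tx": 0.06,"ty": 0,"tz": 0.2,"rx": 0,"ry": 0,"rz": 0,"hand": 0},
    {"tx": 0.12,"ty": 0,"tz": 0.4,"rx": 0,"ry": 0,"rz": 0,"hand": 0},
    {"tx": 0.18,"ty": 0,"tz": 0.6,"rx": 0,"ry": 0,"rz": 0,"hand": 0},
    {"tx": 0.24,"ty": 0,"tz": 0.8,"rx": 0,"ry": 0,"rz": 0,"hand": 0},
    {"tx": 0.3,"ty": 0,"tz": 1,"rx": 0,"ry": 0,"rz": 0,"hand": 0}
  ]
}}

```text
t: 17.0
tcp_pos: [0.5278, -0.0284, 0.1537]
tcp_rot: [-1.57, 0.002, 0.002]
contact_force: [0.5, -0.1, -0.7]
opening: 0.0362
```

Call:
{"op": "jog_arm", "data": {
  "series": [
    {"tx": 0,"ty": 0,"tz": 0.15,"rx": 0,"ry": 0,"rz": 0,"hand": 0},
    {"tx": 0,"ty": 0,"tz": 0.24,"rx": 0,"ry": 0,"rz": 0,"hand": 0},
    {"tx": 0,"ty": 0,"tz": 0.28,"rx": 0,"ry": 0,"rz": 0,"hand": 0},
    {"tx": 0,"ty": 0,"tz": 0.28,"rx": 0,"ry": 0,"rz": 0,"hand": 0},
    {"tx": 0,"ty": 0,"tz": 0.28,"rx": 0,"ry": 0,"rz": 0,"hand": 0}
  ]
}}

```text
t: 17.5
tcp_pos: [0.5285, -0.0039, 0.1542]
tcp_rot: [-1.571, 0.0, -0.001]
contact_force: [0.2, -0.3, -1.1]
opening: 0.0368
```

Call:
{"op": "jog_arm", "data": {
  "series": [
    {"tx": 0,"ty": 0.12,"tz": 0,"rx": 0,"ry": 0,"rz": 0,"hand": 0},
    {"tx": 0,"ty": 0.26,"tz": 0,"rx": 0,"ry": 0,"rz": 0,"hand": 0},
    {"tx": 0,"ty": 0.38,"tz": 0,"rx": 0,"ry": 0,"rz": 0,"hand": 0},
    {"tx": 0,"ty": 0.48,"tz": 0,"rx": 0,"ry": 0,"rz": 0,"hand": 0},
    {"tx": 0,"ty": 0.53,"tz": 0,"rx": 0,"ry": 0,"rz": 0,"hand": 0},
    {"tx": 0,"ty": 0.57,"tz": 0,"rx": 0,"ry": 0,"rz": 0,"hand": 0},
    {"tx": 0,"ty": 0.6,"tz": 0,"rx": 0,"ry": 0,"rz": 0,"hand": 0},
    {"tx": 0,"ty": 0.6,"tz": 0,"rx": 0,"ry": 0,"rz": 0,"hand": 0}
  ]
}}

```text
t: 18.3
tcp_pos: [0.5289, -0.003, 0.095]
tcp_rot: [-1.571, -0.001, -0.0]
contact_force: [-1.5, -0.8, 3.0]
opening: 0.0366
```

Call:
{"op": "jog_arm", "data": {
  "series": [
    {"tx": 0,"ty": 0,"tz": 0,"rx": 0,"ry": 0,"rz": 0,"hand": 0.5},
    {"tx": 0,"ty": 0,"tz": 0,"rx": 0,"ry": 0,"rz": 0,"hand": 0.6},
    {"tx": 0,"ty": 0,"tz": 0,"rx": 0,"ry": 0,"rz": 0,"hand": 0.8},
    {"tx": 0,"ty": -0.05,"tz": 0,"rx": 0,"ry": 0,"rz": 0,"hand": 1},
    {"tx": 0,"ty": -0.25,"tz": 0,"rx": 0,"ry": 0,"rz": 0,"hand": 1},
    {"tx": 0,"ty": -0.5,"tz": 0,"rx": 0,"ry": 0,"rz": 0,"hand": 1},
    {"tx": 0,"ty": -0.75,"tz": 0,"rx": 0,"ry": 0,"rz": 0,"hand": 1},
    {"tx": 0,"ty": -1,"tz": 0,"rx": 0,"ry": 0,"rz": 0,"hand": 1}
  ]
}}

```text
t: 19.1
tcp_pos: [0.5287, -0.003, 0.1956]
tcp_rot: [-1.571, -0.0, -0.0]
contact_force: [0.1, -0.6, -0.8]
opening: 0.0852
```

Call:
{"op": "jog_arm", "data": {
  "series": [
    {"tx": -0.01,"ty": 0,"tz": -0.25,"rx": 0,"ry": 0,"rz": 0,"hand": 1},
    {"tx": -0.02,"ty": 0,"tz": -0.5,"rx": 0,"ry": 0,"rz": 0,"hand": 1},
    {"tx": -0.03,"ty": 0,"tz": -0.75,"rx": 0,"ry": 0,"rz": 0,"hand": 1},
    {"tx": -0.055,"ty": 0,"tz": -0.98,"rx": 0,"ry": 0,"rz": 0,"hand": 1}
  ]
}}

```text
t: 19.5
tcp_pos: [0.5234, -0.1022, 0.1948]
tcp_rot: [-1.571, -0.001, -0.0]
contact_force: [-0.7, -0.9, 0.1]
opening: 0.0854
```

Call:
{"op": "jog_arm", "data": {
  "series": [
    {"tx": -0.01,"ty": 0,"tz": -0.25,"rx": 0,"ry": 0,"rz": 0,"hand": 1},
    {"tx": -0.02,"ty": 0,"tz": -0.5,"rx": 0,"ry": 0,"rz": 0,"hand": 1},
    {"tx": -0.03,"ty": 0,"tz": -0.75,"rx": 0,"ry": 0,"rz": 0,"hand": 1},
    {"tx": -0.055,"ty": 0,"tz": -0.98,"rx": 0,"ry": 0,"rz": 0,"hand": 1}
  ]
}}

```text
t: 19.9
tcp_pos: [0.5178, -0.2003, 0.1946]
tcp_rot: [-1.571, -0.0, -0.0]
contact_force: [0.9, 0.8, 0.3]
opening: 0.0854
```

Call:
{"op": "jog_arm", "data": {
  "series": [
    {"tx": -0.01,"ty": 0,"tz": -0.25,"rx": 0,"ry": 0,"rz": 0,"hand": 1},
    {"tx": -0.02,"ty": 0,"tz": -0.5,"rx": 0,"ry": 0,"rz": 0,"hand": 1},
    {"tx": -0.03,"ty": 0,"tz": -0.75,"rx": 0,"ry": 0,"rz": 0,"hand": 1},
    {"tx": -0.055,"ty": 0,"tz": -0.98,"rx": 0,"ry": 0,"rz": 0,"hand": 1}
  ]
}}

```text
t: 20.3
tcp_pos: [0.5122, -0.2983, 0.1946]
tcp_rot: [-1.571, -0.0, -0.0]
contact_force: [-0.2, -0.6, -0.3]
opening: 0.0856
```

Call:
{"op": "jog_arm", "data": {
  "series": [
    {"tx": -0.01,"ty": 0,"tz": -0.25,"rx": 0,"ry": 0,"rz": 0,"hand": 1},
    {"tx": -0.02,"ty": 0,"tz": -0.5,"rx": 0,"ry": 0,"rz": 0,"hand": 1},
    {"tx": -0.03,"ty": 0,"tz": -0.75,"rx": 0,"ry": 0,"rz": 0,"hand": 1},
    {"tx": -0.055,"ty": 0,"tz": -0.98,"rx": 0,"ry": 0,"rz": 0,"hand": 1},
    {"tx": -0.055,"ty": 0,"tz": -0.98,"rx": 0,"ry": 0,"rz": 0,"hand": 1},
    {"tx": -0.055,"ty": 0,"tz": -0.98,"rx": 0,"ry": 0,"rz": 0,"hand": 1},
    {"tx": -0.055,"ty": 0,"tz": -0.98,"rx": 0,"ry": 0,"rz": 0,"hand": 1}
  ]
}}

```text
t: 21.0
tcp_pos: [0.5073, -0.3932, 0.1943]
tcp_rot: [-1.569, -0.0, 0.002]
contact_force: [0.2, 0.3, 0.4]
opening: 0.0854
```

```bash
python3 - <<'E'
from h import *
from rig import env
o=env.observe();print(o["tcp_pos"].round(4),o["opening"],o["contact_force"])
s=env.snapshot("scene");P=cloud(s);z=P[...,2]
for b in blobs(blue(s)&(z>.08)&(z<.14)&(P[...,0]>.2)&(P[...,0]<.9)&(P[...,1]<.2)):
        p=P[b]; zt=np.percentile(p[:,2],90); t=p[p[:,2]>zt-.004]; print("cap",zt.round(4),disc(t))
E
```

```text
[ 0.5073 -0.3932  0.1943] 0.08535835607557568 [0.23838799 0.31098183 0.3959447 ]
cap 0.1226 (539.8, 66.3, 21.9)
cap 0.1298 (531.8, -2.8, 21.6)
cap 0.1265 (507.6, -393.9, 20.2)
```

Call:
{"op": "jog_arm", "data": {
  "series": [
    {"tx": 0,"ty": 0.25,"tz": 0,"rx": 0,"ry": 0,"rz": 0,"hand": 1},
    {"tx": 0,"ty": 0.5,"tz": 0,"rx": 0,"ry": 0,"rz": 0,"hand": 1},
    {"tx": 0,"ty": 0.7,"tz": 0,"rx": 0,"ry": 0,"rz": 0,"hand": 1},
    {"tx": 0,"ty": 0.85,"tz": 0,"rx": 0,"ry": 0,"rz": 0,"hand": 1},
    {"tx": 0,"ty": 0.95,"tz": 0,"rx": 0,"ry": 0,"rz": 0,"hand": 1},
    {"tx": 0,"ty": 1,"tz": 0,"rx": 0,"ry": 0,"rz": 0,"hand": 1},
    {"tx": 0,"ty": 1,"tz": 0,"rx": 0,"ry": 0,"rz": 0,"hand": 1}
  ]
}}

```text
t: 21.75
tcp_pos: [0.5068, -0.3948, 0.094]
tcp_rot: [-1.57, 0.0, 0.0]
contact_force: [0.4, 0.6, 0.0]
opening: 0.0854
```

Call:
{"op": "jog_arm", "data": {
  "series": [
    {"tx": 0,"ty": 0.02,"tz": 0,"rx": 0,"ry": 0,"rz": 0,"hand": 0.55},
    {"tx": 0,"ty": 0.02,"tz": 0,"rx": 0,"ry": 0,"rz": 0,"hand": 0.45},
    {"tx": 0,"ty": 0.02,"tz": 0,"rx": 0,"ry": 0,"rz": 0,"hand": 0.3},
    {"tx": 0,"ty": 0.02,"tz": 0,"rx": 0,"ry": 0,"rz": 0,"hand": 0},
    {"tx": 0,"ty": 0.02,"tz": 0,"rx": 0,"ry": 0,"rz": 0,"hand": 0},
    {"tx": 0,"ty": 0.02,"tz": 0,"rx": 0,"ry": 0,"rz": 0,"hand": 0},
    {"tx": 0,"ty": 0.02,"tz": 0,"rx": 0,"ry": 0,"rz": 0,"hand": 0}
  ],
  "grip_force": 60
}}

```text
t: 22.45
tcp_pos: [0.5071, -0.3955, 0.093]
tcp_rot: [-1.572, -0.001, -0.0]
contact_force: [-1.6, -1.0, 4.8]
opening: 0.0367
```

Call:
{"op": "jog_arm", "data": {
  "series": [
    {"tx": 0,"ty": -0.04,"tz": 0,"rx": 0,"ry": 0,"rz": 0,"hand": 0},
    {"tx": 0,"ty": -0.12,"tz": 0,"rx": 0,"ry": 0,"rz": 0,"hand": 0},
    {"tx": 0,"ty": -0.25,"tz": 0,"rx": 0,"ry": 0,"rz": 0,"hand": 0},
    {"tx": 0,"ty": -0.42,"tz": 0,"rx": 0,"ry": 0,"rz": 0,"hand": 0},
    {"tx": 0,"ty": -0.58,"tz": 0,"rx": 0,"ry": 0,"rz": 0,"hand": 0},
    {"tx": 0,"ty": -0.72,"tz": 0,"rx": 0,"ry": 0,"rz": 0,"hand": 0},
    {"tx": 0,"ty": -0.8,"tz": 0,"rx": 0,"ry": 0,"rz": 0,"hand": 0},
    {"tx": 0,"ty": -0.8,"tz": 0,"rx": 0,"ry": 0,"rz": 0,"hand": 0}
  ]
}}

```text
t: 23.25
tcp_pos: [0.5075, -0.3955, 0.1738]
tcp_rot: [-1.572, -0.002, -0.0]
contact_force: [1.2, -0.2, -2.5]
opening: 0.0365
```

Call:
{"op": "jog_arm", "data": {
  "series": [
    {"tx": 0,"ty": 0,"tz": 0.1,"rx": 0,"ry": 0,"rz": 0,"hand": 0},
    {"tx": 0.01,"ty": 0,"tz": 0.25,"rx": 0,"ry": 0,"rz": 0,"hand": 0},
    {"tx": 0.03,"ty": 0,"tz": 0.43,"rx": 0,"ry": 0,"rz": 0,"hand": 0},
    {"tx": 0.05,"ty": 0,"tz": 0.62,"rx": 0,"ry": 0,"rz": 0,"hand": 0},
    {"tx": 0.07,"ty": 0,"tz": 0.81,"rx": 0,"ry": 0,"rz": 0,"hand": 0},
    {"tx": 0.08,"ty": 0,"tz": 1,"rx": 0,"ry": 0,"rz": 0,"hand": 0}
  ]
}}

```text
t: 23.85
tcp_pos: [0.5151, -0.2916, 0.1718]
tcp_rot: [-1.569, 0.001, 0.002]
contact_force: [1.3, 0.1, -2.9]
opening: 0.0364
```

Call:
{"op": "jog_arm", "data": {
  "series": [
    {"tx": 0,"ty": 0,"tz": 0.2,"rx": 0,"ry": 0,"rz": 0,"hand": 0},
    {"tx": 0,"ty": 0,"tz": 0.4,"rx": 0,"ry": 0,"rz": 0,"hand": 0},
    {"tx": 0,"ty": 0,"tz": 0.6,"rx": 0,"ry": 0,"rz": 0,"hand": 0},
    {"tx": 0,"ty": 0,"tz": 0.8,"rx": 0,"ry": 0,"rz": 0,"hand": 0},
    {"tx": 0,"ty": 0,"tz": 1,"rx": 0,"ry": 0,"rz": 0,"hand": 0}
  ]
}}

```text
t: 24.35
tcp_pos: [0.5145, -0.1918, 0.1719]
tcp_rot: [-1.569, 0.001, 0.002]
contact_force: [0.3, -0.0, -2.6]
opening: 0.0361
```

Call:
{"op": "jog_arm", "data": {
  "series": [
    {"tx": 0,"ty": 0,"tz": 0.2,"rx": 0,"ry": 0,"rz": 0,"hand": 0},
    {"tx": 0,"ty": 0,"tz": 0.4,"rx": 0,"ry": 0,"rz": 0,"hand": 0},
    {"tx": 0,"ty": 0,"tz": 0.6,"rx": 0,"ry": 0,"rz": 0,"hand": 0},
    {"tx": 0,"ty": 0,"tz": 0.8,"rx": 0,"ry": 0,"rz": 0,"hand": 0},
    {"tx": 0,"ty": 0,"tz": 1,"rx": 0,"ry": 0,"rz": 0,"hand": 0}
  ]
}}

```text
t: 24.85
tcp_pos: [0.5141, -0.092, 0.172]
tcp_rot: [-1.57, 0.001, 0.002]
contact_force: [0.2, 0.4, -1.2]
opening: 0.0365
```

Call:
{"op": "jog_arm", "data": {
  "series": [
    {"tx": 0,"ty": 0,"tz": 0.13,"rx": 0,"ry": 0,"rz": 0,"hand": 0},
    {"tx": 0,"ty": 0,"tz": 0.2,"rx": 0,"ry": 0,"rz": 0,"hand": 0},
    {"tx": 0,"ty": 0,"tz": 0.22,"rx": 0,"ry": 0,"rz": 0,"hand": 0},
    {"tx": 0,"ty": 0,"tz": 0.22,"rx": 0,"ry": 0,"rz": 0,"hand": 0},
    {"tx": 0,"ty": 0,"tz": 0.22,"rx": 0,"ry": 0,"rz": 0,"hand": 0}
  ]
}}

```text
t: 25.35
tcp_pos: [0.5148, -0.0741, 0.1723]
tcp_rot: [-1.572, -0.0, -0.002]
contact_force: [-0.1, 0.0, -2.4]
opening: 0.0368
```

Call:
{"op": "jog_arm", "data": {
  "series": [
    {"tx": 0,"ty": 0.15,"tz": 0,"rx": 0,"ry": 0,"rz": 0,"hand": 0},
    {"tx": 0,"ty": 0.33,"tz": 0,"rx": 0,"ry": 0,"rz": 0,"hand": 0},
    {"tx": 0,"ty": 0.5,"tz": 0,"rx": 0,"ry": 0,"rz": 0,"hand": 0},
    {"tx": 0,"ty": 0.63,"tz": 0,"rx": 0,"ry": 0,"rz": 0,"hand": 0},
    {"tx": 0,"ty": 0.72,"tz": 0,"rx": 0,"ry": 0,"rz": 0,"hand": 0},
    {"tx": 0,"ty": 0.77,"tz": 0,"rx": 0,"ry": 0,"rz": 0,"hand": 0},
    {"tx": 0,"ty": 0.8,"tz": 0,"rx": 0,"ry": 0,"rz": 0,"hand": 0},
    {"tx": 0,"ty": 0.8,"tz": 0,"rx": 0,"ry": 0,"rz": 0,"hand": 0}
  ]
}}

```text
t: 26.15
tcp_pos: [0.515, -0.0735, 0.093]
tcp_rot: [-1.571, -0.001, -0.001]
contact_force: [-1.0, -0.4, 1.6]
opening: 0.0365
```

Call:
{"op": "jog_arm", "data": {
  "series": [
    {"tx": 0,"ty": 0,"tz": 0,"rx": 0,"ry": 0,"rz": 0,"hand": 0.5},
    {"tx": 0,"ty": 0,"tz": 0,"rx": 0,"ry": 0,"rz": 0,"hand": 0.6},
    {"tx": 0,"ty": 0,"tz": 0,"rx": 0,"ry": 0,"rz": 0,"hand": 0.8},
    {"tx": 0,"ty": -0.05,"tz": 0,"rx": 0,"ry": 0,"rz": 0,"hand": 1},
    {"tx": 0,"ty": -0.25,"tz": 0,"rx": 0,"ry": 0,"rz": 0,"hand": 1},
    {"tx": 0,"ty": -0.5,"tz": 0,"rx": 0,"ry": 0,"rz": 0,"hand": 1},
    {"tx": 0,"ty": -0.75,"tz": 0,"rx": 0,"ry": 0,"rz": 0,"hand": 1},
    {"tx": 0,"ty": -1,"tz": 0,"rx": 0,"ry": 0,"rz": 0,"hand": 1}
  ]
}}

```text
t: 26.95
tcp_pos: [0.5147, -0.073, 0.1936]
tcp_rot: [-1.571, -0.0, -0.0]
contact_force: [0.8, -0.5, -0.1]
opening: 0.0856
```

Call:
{"op": "jog_arm", "data": {
  "series": [
    {"tx": 0,"ty": 0,"tz": -0.25,"rx": 0,"ry": 0,"rz": 0,"hand": 1},
    {"tx": 0,"ty": 0,"tz": -0.5,"rx": 0,"ry": 0,"rz": 0,"hand": 1},
    {"tx": 0,"ty": 0,"tz": -0.75,"rx": 0,"ry": 0,"rz": 0,"hand": 1},
    {"tx": 0,"ty": 0,"tz": -1,"rx": 0,"ry": 0,"rz": 0,"hand": 1}
  ]
}}

```text
t: 27.35
tcp_pos: [0.5148, -0.1739, 0.1928]
tcp_rot: [-1.571, -0.0, 0.0]
contact_force: [-0.5, 0.7, -0.0]
opening: 0.0853
```

Call:
{"op": "jog_arm", "data": {
  "series": [
    {"tx": 0,"ty": 0,"tz": -0.25,"rx": 0,"ry": 0,"rz": 0,"hand": 1},
    {"tx": 0,"ty": 0,"tz": -0.5,"rx": 0,"ry": 0,"rz": 0,"hand": 1},
    {"tx": 0,"ty": 0,"tz": -0.75,"rx": 0,"ry": 0,"rz": 0,"hand": 1},
    {"tx": 0,"ty": 0,"tz": -1,"rx": 0,"ry": 0,"rz": 0,"hand": 1},
    {"tx": 0,"ty": 0,"tz": -1,"rx": 0,"ry": 0,"rz": 0,"hand": 1}
  ]
}}

```text
t: 27.85
tcp_pos: [0.5138, -0.278, 0.1928]
tcp_rot: [-1.575, -0.0, -0.006]
contact_force: [0.4, -0.8, 0.5]
opening: 0.0853
```

```bash
python3 - <<'E'
from h import *
from rig import env
o=env.observe();print(o["tcp_pos"].round(4),o["tcp_rot"].round(4))
ims=[]
for n in("scene","side"):
    s=env.snapshot(n);P=cloud(s);z=P[...,2]
    for b in blobs(blue(s)&(z>.08)&(z<.14)&(P[...,0]>.2)&(P[...,0]<.9)&(P[...,1]<.2)):
        p=P[b]; zt=np.percentile(p[:,2],90); t=p[p[:,2]>zt-.004]; print("cap",zt.round(4),disc(t))
    for b in blobs((z>.046)&(z<.058)&(abs(P[...,0]-.515)<.04)&(abs(P[...,1]+.338)<.04)): print("jar",disc(P[b]))
    ims.append(s["image"][120:400,130:450,::-1])
cv2.imwrite("pics/s3.png",np.hstack(ims))
E
```

```text
[ 0.5138 -0.278   0.1928] [-1.5746e+00 -5.0000e-04 -6.2000e-03]
cap 0.1231 (542.8, 67.4, 19.9)
cap 0.1301 (530.9, -2.5, 20.3)
cap 0.1268 (515.7, -75.1, 19.6)
jar (515.4, -338.5, 24.9)
cap 0.1215 (541.3, 67.7, 21.4)
cap 0.1284 (530.7, -6.1, 20.7)
cap 0.1254 (515.9, -75.8, 19.3)
jar (516.9, -338.9, 24.2)
```

View pics/s3.png

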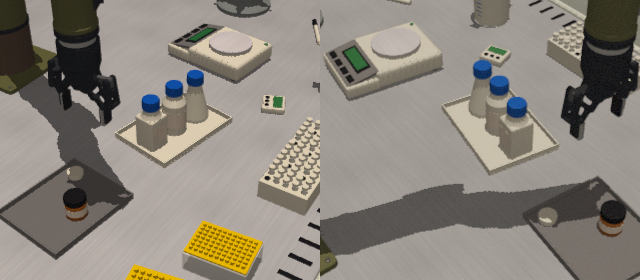

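Call:
{"op": "jog_arm", "data": {
  "series": [
    {"tx": 0,"ty": 0,"tz": -0.25,"rx": 0,"ry": 0,"rz": 0,"hand": 1},
    {"tx": 0.01,"ty": 0,"tz": -0.5,"rx": 0,"ry": 0,"rz": 0,"hand": 1},
    {"tx": 0.01,"ty": 0,"tz": -0.635,"rx": 0,"ry": 0,"rz": 0,"hand": 1},
    {"tx": 0.01,"ty": 0.25,"tz": -0.635,"rx": 0,"ry": 0,"rz": 0,"hand": 1},
    {"tx": 0.01,"ty": 0.5,"tz": -0.635,"rx": 0,"ry": 0,"rz": 0,"hand": 1},
    {"tx": 0.01,"ty": 0.7,"tz": -0.635,"rx": 0,"ry": 0,"rz": 0,"hand": 1},
    {"tx": 0.01,"ty": 0.9,"tz": -0.635,"rx": 0,"ry": 0,"rz": 0,"hand": 1},
    {"tx": 0.01,"ty": 0.9,"tz": -0.635,"rx": 0,"ry": 0,"rz": 0,"hand": 1}
  ]
}}

```text
t: 28.75
tcp_pos: [0.5144, -0.3336, 0.0997]
tcp_rot: [-1.566, 0.005, 0.002]
contact_force: [0.2, 0.8, -0.6]
opening: 0.0855
```

Call:
{"op": "jog_arm", "data": {
  "series": [
    {"tx": 0,"ty": 0.2,"tz": 0,"rx": 0,"ry": 0,"rz": 0,"hand": 1},
    {"tx": 0,"ty": 0.4,"tz": 0,"rx": 0,"ry": 0,"rz": 0,"hand": 1},
    {"tx": 0,"ty": 0.57,"tz": 0,"rx": 0,"ry": 0,"rz": 0,"hand": 1},
    {"tx": 0,"ty": 0.7,"tz": 0,"rx": 0,"ry": 0,"rz": 0,"hand": 1},
    {"tx": 0,"ty": 0.8,"tz": 0,"rx": 0,"ry": 0,"rz": 0,"hand": 1},
    {"tx": 0,"ty": 0.86,"tz": 0,"rx": 0,"ry": 0,"rz": 0,"hand": 1},
    {"tx": 0,"ty": 0.86,"tz": 0,"rx": 0,"ry": 0,"rz": 0,"hand": 1},
    {"tx": 0,"ty": 0.86,"tz": 0,"rx": 0,"ry": 0,"rz": 0,"hand": 1}
  ]
}}

```text
t: 29.55
tcp_pos: [0.5162, -0.3367, 0.0168]
tcp_rot: [-1.571, -0.001, -0.0]
contact_force: [-0.4, 0.4, 0.0]
opening: 0.0856
```

Call:
{"op": "jog_arm", "data": {
  "series": [
    {"tx": 0,"ty": 0,"tz": 0,"rx": 0,"ry": 0,"rz": 0,"hand": 0.6},
    {"tx": 0,"ty": 0,"tz": 0,"rx": 0,"ry": 0,"rz": 0,"hand": 0.52},
    {"tx": 0,"ty": 0,"tz": 0,"rx": 0,"ry": 0,"rz": 0,"hand": 0.4},
    {"tx": 0,"ty": 0,"tz": 0,"rx": 0,"ry": 0,"rz": 0,"hand": 0},
    {"tx": 0,"ty": 0,"tz": 0,"rx": 0,"ry": 0,"rz": 0,"hand": 0},
    {"tx": 0,"ty": 0,"tz": 0,"rx": 0,"ry": 0,"rz": 0,"hand": 0},
    {"tx": 0,"ty": 0,"tz": 0,"rx": 0,"ry": 0,"rz": 0,"hand": 0}
  ],
  "grip_force": 50
}}

```text
t: 30.25
tcp_pos: [0.5162, -0.3367, 0.0169]
tcp_rot: [-1.571, -0.001, -0.0]
contact_force: [-0.2, 0.7, 5.2]
opening: 0.043
```

Call:
{"op": "jog_arm", "data": {
  "series": [
    {"tx": 0,"ty": -0.05,"tz": 0,"rx": 0,"ry": 0,"rz": 0,"hand": 0},
    {"tx": 0,"ty": -0.15,"tz": 0,"rx": 0,"ry": 0,"rz": 0,"hand": 0},
    {"tx": 0,"ty": -0.3,"tz": 0,"rx": 0,"ry": 0,"rz": 0,"hand": 0},
    {"tx": 0,"ty": -0.5,"tz": 0,"rx": 0,"ry": 0,"rz": 0,"hand": 0},
    {"tx": 0,"ty": -0.7,"tz": 0,"rx": 0,"ry": 0,"rz": 0,"hand": 0},
    {"tx": 0,"ty": -0.9,"tz": 0,"rx": 0,"ry": 0,"rz": 0,"hand": 0},
    {"tx": 0,"ty": -1,"tz": 0,"rx": 0,"ry": 0,"rz": 0,"hand": 0},
    {"tx": 0,"ty": -1,"tz": 0,"rx": 0,"ry": 0,"rz": 0,"hand": 0}
  ]
}}

```text
t: 31.05
tcp_pos: [0.5168, -0.3372, 0.1184]
tcp_rot: [-1.573, -0.003, -0.0]
contact_force: [0.9, 0.8, -2.0]
opening: 0.0427
```

```bash
python3 - <<'E'
from rig import env
import cv2
o=env.observe();print(o["tcp_pos"].round(4),o["opening"],o["contact_force"])
s=env.snapshot("side"); cv2.imwrite("pics/s4.png",cv2.resize(s["image"][200:400,300:520,::-1],None,fx=2,fy=2))
E
```

```text
[ 0.5168 -0.3372  0.1184] 0.04273993027352117 [ 0.91154685  0.76413116 -1.97574161]
```

View pics/s4.png

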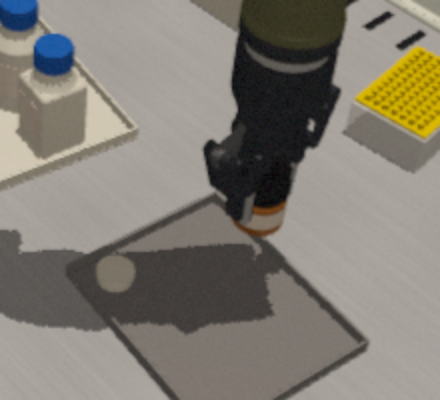

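Call:
{"op": "jog_arm", "data": {
  "series": [
    {"tx": 0,"ty": -0.15,"tz": 0,"rx": 0,"ry": 0,"rz": 0,"hand": 0},
    {"tx": 0,"ty": -0.35,"tz": 0.05,"rx": 0,"ry": 0,"rz": 0,"hand": 0},
    {"tx": -0.01,"ty": -0.5,"tz": 0.18,"rx": 0,"ry": 0,"rz": 0,"hand": 0},
    {"tx": -0.02,"ty": -0.6,"tz": 0.36,"rx": 0,"ry": 0,"rz": 0,"hand": 0},
    {"tx": -0.03,"ty": -0.65,"tz": 0.57,"rx": 0,"ry": 0,"rz": 0,"hand": 0},
    {"tx": -0.04,"ty": -0.65,"tz": 0.78,"rx": 0,"ry": 0,"rz": 0,"hand": 0},
    {"tx": -0.04,"ty": -0.65,"tz": 1,"rx": 0,"ry": 0,"rz": 0,"hand": 0}
  ]
}}

```text
t: 31.8
tcp_pos: [0.5111, -0.2337, 0.1811]
tcp_rot: [-1.569, 0.001, 0.001]
contact_force: [0.6, 0.5, -1.1]
opening: 0.0429
```

Call:
{"op": "jog_arm", "data": {
  "series": [
    {"tx": -0.01,"ty": 0,"tz": 0.2,"rx": 0,"ry": 0,"rz": 0,"hand": 0},
    {"tx": -0.02,"ty": 0,"tz": 0.4,"rx": 0,"ry": 0,"rz": 0,"hand": 0},
    {"tx": -0.03,"ty": 0,"tz": 0.6,"rx": 0,"ry": 0,"rz": 0,"hand": 0},
    {"tx": -0.03,"ty": 0,"tz": 0.8,"rx": 0,"ry": 0,"rz": 0,"hand": 0},
    {"tx": -0.04,"ty": 0,"tz": 1,"rx": 0,"ry": 0,"rz": 0,"hand": 0}
  ]
}}

```text
t: 32.3
tcp_pos: [0.5069, -0.1336, 0.1809]
tcp_rot: [-1.57, 0.001, 0.002]
contact_force: [-0.2, 0.9, -1.0]
opening: 0.0428
```

Call:
{"op": "jog_arm", "data": {
  "series": [
    {"tx": -0.01,"ty": 0,"tz": 0.2,"rx": 0,"ry": 0,"rz": 0,"hand": 0},
    {"tx": -0.02,"ty": 0,"tz": 0.4,"rx": 0,"ry": 0,"rz": 0,"hand": 0},
    {"tx": -0.03,"ty": 0,"tz": 0.6,"rx": 0,"ry": 0,"rz": 0,"hand": 0},
    {"tx": -0.03,"ty": 0,"tz": 0.8,"rx": 0,"ry": 0,"rz": 0,"hand": 0},
    {"tx": -0.04,"ty": 0,"tz": 1,"rx": 0,"ry": 0,"rz": 0,"hand": 0}
  ]
}}

```text
t: 32.8
tcp_pos: [0.5026, -0.0339, 0.181]
tcp_rot: [-1.57, 0.002, 0.002]
contact_force: [-0.3, -0.2, -0.1]
opening: 0.043
```

Call:
{"op": "jog_arm", "data": {
  "series": [
    {"tx": -0.01,"ty": 0,"tz": 0.2,"rx": 0,"ry": 0,"rz": 0,"hand": 0},
    {"tx": -0.02,"ty": 0,"tz": 0.4,"rx": 0,"ry": 0,"rz": 0,"hand": 0},
    {"tx": -0.03,"ty": 0,"tz": 0.6,"rx": 0,"ry": 0,"rz": 0,"hand": 0},
    {"tx": -0.03,"ty": 0,"tz": 0.8,"rx": 0,"ry": 0,"rz": 0,"hand": 0},
    {"tx": -0.04,"ty": 0,"tz": 1,"rx": 0,"ry": 0,"rz": 0,"hand": 0}
  ]
}}

```text
t: 33.3
tcp_pos: [0.4983, 0.0658, 0.181]
tcp_rot: [-1.57, 0.002, 0.002]
contact_force: [0.3, -0.4, -1.5]
opening: 0.0428
```

Call:
{"op": "jog_arm", "data": {
  "series": [
    {"tx": -0.01,"ty": 0,"tz": 0.2,"rx": 0,"ry": 0,"rz": 0,"hand": 0},
    {"tx": -0.02,"ty": 0,"tz": 0.4,"rx": 0,"ry": 0,"rz": 0,"hand": 0},
    {"tx": -0.03,"ty": 0,"tz": 0.6,"rx": 0,"ry": 0,"rz": 0,"hand": 0},
    {"tx": -0.03,"ty": 0,"tz": 0.8,"rx": 0,"ry": 0,"rz": 0,"hand": 0},
    {"tx": -0.04,"ty": 0,"tz": 1,"rx": 0,"ry": 0,"rz": 0,"hand": 0}
  ]
}}

```text
t: 33.8
tcp_pos: [0.494, 0.1655, 0.181]
tcp_rot: [-1.571, 0.002, 0.002]
contact_force: [0.4, -0.9, -1.2]
opening: 0.0428
```

Call:
{"op": "jog_arm", "data": {
  "series": [
    {"tx": -0.01,"ty": 0,"tz": 0.2,"rx": 0,"ry": 0,"rz": 0,"hand": 0},
    {"tx": -0.02,"ty": 0,"tz": 0.4,"rx": 0,"ry": 0,"rz": 0,"hand": 0},
    {"tx": -0.03,"ty": 0,"tz": 0.6,"rx": 0,"ry": 0,"rz": 0,"hand": 0},
    {"tx": -0.03,"ty": 0,"tz": 0.8,"rx": 0,"ry": 0,"rz": 0,"hand": 0},
    {"tx": -0.04,"ty": 0,"tz": 1,"rx": 0,"ry": 0,"rz": 0,"hand": 0}
  ]
}}

```text
t: 34.3
tcp_pos: [0.4898, 0.2653, 0.1809]
tcp_rot: [-1.571, 0.002, 0.002]
contact_force: [0.2, 0.7, -0.7]
opening: 0.0429
```

Call:
{"op": "jog_arm", "data": {
  "series": [
    {"tx": 0,"ty": 0,"tz": 0.2,"rx": 0,"ry": 0,"rz": 0,"hand": 0},
    {"tx": -0.02,"ty": 0,"tz": 0.4,"rx": 0,"ry": 0,"rz": 0,"hand": 0},
    {"tx": -0.02,"ty": 0,"tz": 0.57,"rx": 0,"ry": 0,"rz": 0,"hand": 0},
    {"tx": -0.02,"ty": 0,"tz": 0.68,"rx": 0,"ry": 0,"rz": 0,"hand": 0},
    {"tx": -0.02,"ty": 0,"tz": 0.72,"rx": 0,"ry": 0,"rz": 0,"hand": 0},
    {"tx": -0.02,"ty": 0,"tz": 0.72,"rx": 0,"ry": 0,"rz": 0,"hand": 0},
    {"tx": -0.02,"ty": 0,"tz": 0.72,"rx": 0,"ry": 0,"rz": 0,"hand": 0}
  ]
}}

```text
t: 35.0
tcp_pos: [0.4901, 0.3342, 0.1813]
tcp_rot: [-1.572, 0.0, -0.002]
contact_force: [-0.3, -1.1, -1.0]
opening: 0.0428
```

```bash
python3 - <<'E'
from rig import env
from h import *
from scipy.spatial.transform import Rotation as Ro
o=env.observe();print(o["tcp_pos"].round(4),o["tcp_rot"].round(4),o["opening"],o["contact_force"])
w=env.snapshot("wrist"); cv2.imwrite("pics/w5.png",w["image"][...,::-1])
T=np.eye(4);T[:3,:3]=Ro.from_euler("xyz",o["tcp_rot"]).as_matrix();T[:3,3]=o["tcp_pos"]
H=np.linalg.inv(T@np.array(w["hand_eye"])); w["R"]=H[:3,:3];w["t"]=H[:3,3]
P=cloud(w);z=P[...,2]
for b in blobs((z>.0575)&(z<.067),300): print("pan",disc(P[b]),P[b].min(0).round(4),P[b].max(0).round(4),b.sum())
E
```

```text
[0.4901 0.3342 0.1813] [-1.5718e+00  1.0000e-04 -1.5000e-03] 0.042768662497618994 [-0.30306042 -1.06672281 -0.97062479]
pan (489.3, 337.3, 58.0) [0.4318 0.2934 0.0577] [0.5467 0.3952 0.0639] 16434
```

View pics/w5.png

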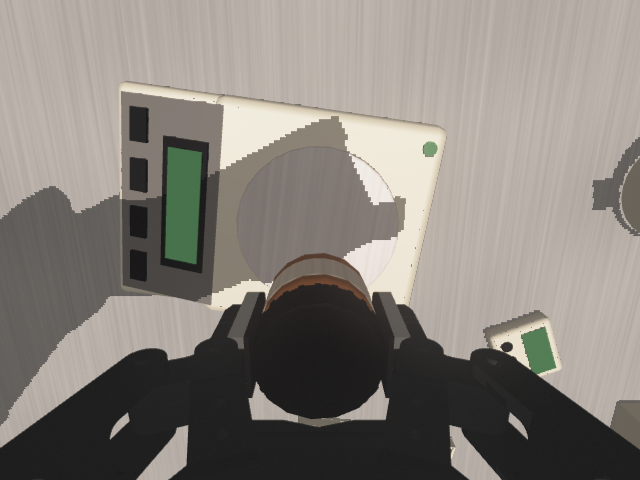

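Call:
{"op": "jog_arm", "data": {
  "series": [
    {"tx": 0,"ty": 0.15,"tz": 0.015,"rx": 0,"ry": 0,"rz": 0,"hand": 0},
    {"tx": 0,"ty": 0.35,"tz": 0.015,"rx": 0,"ry": 0,"rz": 0,"hand": 0},
    {"tx": 0,"ty": 0.55,"tz": 0.015,"rx": 0,"ry": 0,"rz": 0,"hand": 0},
    {"tx": 0,"ty": 0.72,"tz": 0.015,"rx": 0,"ry": 0,"rz": 0,"hand": 0},
    {"tx": 0,"ty": 0.85,"tz": 0.015,"rx": 0,"ry": 0,"rz": 0,"hand": 0},
    {"tx": 0,"ty": 0.95,"tz": 0.015,"rx": 0,"ry": 0,"rz": 0,"hand": 0},
    {"tx": 0,"ty": 1,"tz": 0.015,"rx": 0,"ry": 0,"rz": 0,"hand": 0},
    {"tx": 0,"ty": 1,"tz": 0.015,"rx": 0,"ry": 0,"rz": 0,"hand": 0}
  ]
}}

```text
t: 35.85
tcp_pos: [0.4898, 0.3367, 0.0809]
tcp_rot: [-1.571, 0.001, -0.0]
contact_force: [0.1, 0.2, -1.3]
opening: 0.0427
```

Call:
{"op": "jog_arm", "data": {
  "series": [
    {"tx": 0,"ty": 0.01,"tz": 0,"rx": 0,"ry": 0,"rz": 0,"hand": 0},
    {"tx": 0,"ty": 0.02,"tz": 0,"rx": 0,"ry": 0,"rz": 0,"hand": 0},
    {"tx": 0,"ty": 0.03,"tz": 0,"rx": 0,"ry": 0,"rz": 0,"hand": 0},
    {"tx": 0,"ty": 0.04,"tz": 0,"rx": 0,"ry": 0,"rz": 0,"hand": 0},
    {"tx": 0,"ty": 0.04,"tz": 0,"rx": 0,"ry": 0,"rz": 0,"hand": 0}
  ]
}}

```text
t: 36.35
tcp_pos: [0.4898, 0.3371, 0.0773]
tcp_rot: [-1.571, 0.0, 0.0]
contact_force: [-0.3, 0.4, -0.7]
opening: 0.0429
```

Call:
{"op": "jog_arm", "data": {
  "series": [
    {"tx": 0,"ty": 0.008,"tz": 0,"rx": 0,"ry": 0,"rz": 0,"hand": 0},
    {"tx": 0,"ty": 0.015,"tz": 0,"rx": 0,"ry": 0,"rz": 0,"hand": 0},
    {"tx": 0,"ty": 0.015,"tz": 0,"rx": 0,"ry": 0,"rz": 0,"hand": 0}
  ]
}}

```text
t: 36.65
tcp_pos: [0.4899, 0.3371, 0.0759]
tcp_rot: [-1.571, -0.0, -0.0]
contact_force: [-1.0, -0.1, 0.7]
opening: 0.0428
```

Call:
{"op": "jog_arm", "data": {
  "series": [
    {"tx": 0,"ty": 0,"tz": 0,"rx": 0,"ry": 0,"rz": 0,"hand": 0.55},
    {"tx": 0,"ty": 0,"tz": 0,"rx": 0,"ry": 0,"rz": 0,"hand": 0.65},
    {"tx": 0,"ty": 0,"tz": 0,"rx": 0,"ry": 0,"rz": 0,"hand": 0.8},
    {"tx": 0,"ty": -0.03,"tz": 0,"rx": 0,"ry": 0,"rz": 0,"hand": 1},
    {"tx": 0,"ty": -0.2,"tz": 0,"rx": 0,"ry": 0,"rz": 0,"hand": 1},
    {"tx": 0,"ty": -0.45,"tz": 0,"rx": 0,"ry": 0,"rz": 0,"hand": 1},
    {"tx": 0,"ty": -0.7,"tz": 0,"rx": 0,"ry": 0,"rz": 0,"hand": 1},
    {"tx": 0,"ty": -1,"tz": 0,"rx": 0,"ry": 0,"rz": 0,"hand": 1}
  ]
}}

```text
t: 37.45
tcp_pos: [0.4893, 0.3367, 0.1764]
tcp_rot: [-1.572, 0.001, -0.0]
contact_force: [-0.8, -0.4, 0.6]
opening: 0.0851
```

Call:
{"op": "jog_arm", "data": {
  "series": [
    {"tx": 0.01,"ty": -0.05,"tz": -0.25,"rx": 0,"ry": 0,"rz": 0,"hand": 1},
    {"tx": 0.03,"ty": -0.1,"tz": -0.5,"rx": 0,"ry": 0,"rz": 0,"hand": 1},
    {"tx": 0.05,"ty": -0.15,"tz": -0.75,"rx": 0,"ry": 0,"rz": 0,"hand": 1},
    {"tx": 0.06,"ty": -0.17,"tz": -1,"rx": 0,"ry": 0,"rz": 0,"hand": 1}
  ]
}}

```text
t: 37.85
tcp_pos: [0.4962, 0.2362, 0.1936]
tcp_rot: [-1.57, -0.001, -0.0]
contact_force: [0.3, -0.3, 1.2]
opening: 0.0855
```

Call:
{"op": "jog_arm", "data": {
  "series": [
    {"tx": 0.01,"ty": 0,"tz": -0.25,"rx": 0,"ry": 0,"rz": 0,"hand": 1},
    {"tx": 0.03,"ty": 0,"tz": -0.5,"rx": 0,"ry": 0,"rz": 0,"hand": 1},
    {"tx": 0.05,"ty": 0,"tz": -0.75,"rx": 0,"ry": 0,"rz": 0,"hand": 1},
    {"tx": 0.06,"ty": 0,"tz": -1,"rx": 0,"ry": 0,"rz": 0,"hand": 1}
  ]
}}

```text
t: 38.25
tcp_pos: [0.502, 0.136, 0.1931]
tcp_rot: [-1.571, -0.001, -0.0]
contact_force: [0.4, -0.2, -0.1]
opening: 0.0858
```

Call:
{"op": "jog_arm", "data": {
  "series": [
    {"tx": 0.01,"ty": 0,"tz": -0.25,"rx": 0,"ry": 0,"rz": 0,"hand": 1},
    {"tx": 0.03,"ty": 0,"tz": -0.5,"rx": 0,"ry": 0,"rz": 0,"hand": 1},
    {"tx": 0.05,"ty": 0,"tz": -0.75,"rx": 0,"ry": 0,"rz": 0,"hand": 1},
    {"tx": 0.06,"ty": 0,"tz": -1,"rx": 0,"ry": 0,"rz": 0,"hand": 1}
  ]
}}

```text
t: 38.65
tcp_pos: [0.508, 0.0359, 0.1931]
tcp_rot: [-1.571, -0.001, -0.0]
contact_force: [0.9, 0.5, 0.5]
opening: 0.0853
```

Call:
{"op": "jog_arm", "data": {
  "series": [
    {"tx": 0.01,"ty": 0,"tz": -0.25,"rx": 0,"ry": 0,"rz": 0,"hand": 1},
    {"tx": 0.03,"ty": 0,"tz": -0.5,"rx": 0,"ry": 0,"rz": 0,"hand": 1},
    {"tx": 0.05,"ty": 0,"tz": -0.75,"rx": 0,"ry": 0,"rz": 0,"hand": 1},
    {"tx": 0.07,"ty": 0,"tz": -1,"rx": 0,"ry": 0,"rz": 0,"hand": 1},
    {"tx": 0.07,"ty": 0,"tz": -1,"rx": 0,"ry": 0,"rz": 0,"hand": 1},
    {"tx": 0.07,"ty": 0,"tz": -1,"rx": 0,"ry": 0,"rz": 0,"hand": 1},
    {"tx": 0.07,"ty": 0,"tz": -1,"rx": 0,"ry": 0,"rz": 0,"hand": 1}
  ]
}}

```text
t: 39.35
tcp_pos: [0.5148, -0.0617, 0.1928]
tcp_rot: [-1.57, 0.0, 0.001]
contact_force: [0.3, -0.0, 0.6]
opening: 0.0853
```

```bash
python3 - <<'E'
from rig import env
from h import *
o=env.observe();print(o["tcp_pos"].round(4),o["tcp_rot"].round(4),o["opening"],o["contact_force"])
for n in("scene","side"):
    s=env.snapshot(n);P=cloud(s);z=P[...,2]; d=(abs(P[...,0]-.49)<.06)&(abs(P[...,1]-.336)<.06)
    for b in blobs((z>.107)&(z<.117)&d): print("jar",disc(P[b]),np.percentile(P[b][:,2],90).round(4))
    for b in blobs((z>.057)&(z<.067)&d): print("pan",disc(P[b]),P[b].min(0).round(4),P[b].max(0).round(4))
cv2.imwrite("pics/s6.png",cv2.resize(s["image"][120:300,120:400,::-1],None,fx=2,fy=2))
E
```

```text
[ 0.5148 -0.0617  0.1928] [-1.5698e+00  1.0000e-04  1.5000e-03] 0.08526906951024639 [ 0.26584626 -0.00681748  0.64235064]
jar (489.9, 334.1, 25.7) 0.1153
pan (490.0, 332.9, 62.6) [0.4318 0.2763 0.057 ] [0.5474 0.3944 0.0669]
jar (492.2, 333.0, 26.5) 0.1125
pan (488.6, 333.9, 60.4) [0.4331 0.2762 0.057 ] [0.548  0.3936 0.0666]
```

View pics/s6.png

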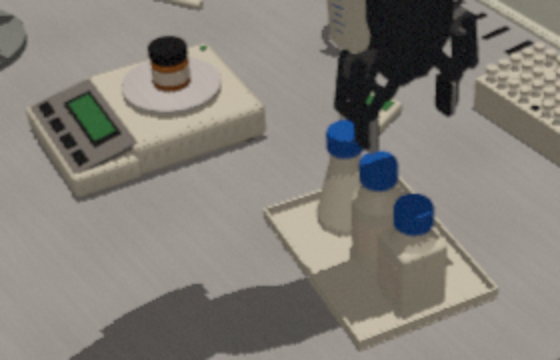

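Call:
{"op": "jog_arm", "data": {
  "series": [
    {"tx": 0,"ty": 0,"tz": -0.105,"rx": 0,"ry": 0,"rz": 0,"hand": 1},
    {"tx": 0,"ty": 0.25,"tz": -0.105,"rx": 0,"ry": 0,"rz": 0,"hand": 1},
    {"tx": 0,"ty": 0.5,"tz": -0.105,"rx": 0,"ry": 0,"rz": 0,"hand": 1},
    {"tx": 0,"ty": 0.7,"tz": -0.105,"rx": 0,"ry": 0,"rz": 0,"hand": 1},
    {"tx": 0,"ty": 0.85,"tz": -0.105,"rx": 0,"ry": 0,"rz": 0,"hand": 1},
    {"tx": 0,"ty": 1,"tz": -0.105,"rx": 0,"ry": 0,"rz": 0,"hand": 1},
    {"tx": 0,"ty": 1,"tz": -0.105,"rx": 0,"ry": 0,"rz": 0,"hand": 1},
    {"tx": 0,"ty": 1,"tz": -0.105,"rx": 0,"ry": 0,"rz": 0,"hand": 1}
  ]
}}

```text
t: 40.25
tcp_pos: [0.5148, -0.0738, 0.0929]
tcp_rot: [-1.571, 0.0, -0.0]
contact_force: [0.3, -0.4, -0.1]
opening: 0.0856
```

Call:
{"op": "jog_arm", "data": {
  "series": [
    {"tx": 0,"ty": 0,"tz": 0,"rx": 0,"ry": 0,"rz": 0,"hand": 0.55},
    {"tx": 0,"ty": 0,"tz": 0,"rx": 0,"ry": 0,"rz": 0,"hand": 0.45},
    {"tx": 0,"ty": 0,"tz": 0,"rx": 0,"ry": 0,"rz": 0,"hand": 0.3},
    {"tx": 0,"ty": 0,"tz": 0,"rx": 0,"ry": 0,"rz": 0,"hand": 0},
    {"tx": 0,"ty": 0,"tz": 0,"rx": 0,"ry": 0,"rz": 0,"hand": 0},
    {"tx": 0,"ty": 0,"tz": 0,"rx": 0,"ry": 0,"rz": 0,"hand": 0},
    {"tx": 0,"ty": 0,"tz": 0,"rx": 0,"ry": 0,"rz": 0,"hand": 0}
  ],
  "grip_force": 60
}}

```text
t: 40.95
tcp_pos: [0.5151, -0.0735, 0.0936]
tcp_rot: [-1.571, -0.001, -0.0]
contact_force: [-1.7, -0.1, 5.6]
opening: 0.0364
```

Call:
{"op": "jog_arm", "data": {
  "series": [
    {"tx": 0,"ty": -0.04,"tz": 0,"rx": 0,"ry": 0,"rz": 0,"hand": 0},
    {"tx": 0,"ty": -0.1,"tz": 0,"rx": 0,"ry": 0,"rz": 0,"hand": 0},
    {"tx": 0,"ty": -0.2,"tz": 0,"rx": 0,"ry": 0,"rz": 0,"hand": 0},
    {"tx": 0,"ty": -0.33,"tz": 0,"rx": 0,"ry": 0,"rz": 0,"hand": 0},
    {"tx": 0,"ty": -0.45,"tz": 0,"rx": 0,"ry": 0,"rz": 0,"hand": 0},
    {"tx": 0,"ty": -0.55,"tz": 0,"rx": 0,"ry": 0,"rz": 0,"hand": 0},
    {"tx": 0,"ty": -0.6,"tz": 0,"rx": 0,"ry": 0,"rz": 0,"hand": 0},
    {"tx": 0,"ty": -0.6,"tz": 0,"rx": 0,"ry": 0,"rz": 0,"hand": 0}
  ]
}}

```text
t: 41.75
tcp_pos: [0.5153, -0.0735, 0.1536]
tcp_rot: [-1.571, -0.002, -0.0]
contact_force: [0.3, 0.0, -2.1]
opening: 0.0365
```

Call:
{"op": "jog_arm", "data": {
  "series": [
    {"tx": 0,"ty": 0,"tz": -0.1,"rx": 0,"ry": 0,"rz": 0,"hand": 0},
    {"tx": -0.01,"ty": 0,"tz": -0.25,"rx": 0,"ry": 0,"rz": 0,"hand": 0},
    {"tx": -0.03,"ty": 0,"tz": -0.43,"rx": 0,"ry": 0,"rz": 0,"hand": 0},
    {"tx": -0.05,"ty": 0,"tz": -0.62,"rx": 0,"ry": 0,"rz": 0,"hand": 0},
    {"tx": -0.07,"ty": 0,"tz": -0.81,"rx": 0,"ry": 0,"rz": 0,"hand": 0},
    {"tx": -0.08,"ty": 0,"tz": -1,"rx": 0,"ry": 0,"rz": 0,"hand": 0}
  ]
}}

```text
t: 42.35
tcp_pos: [0.5058, -0.1751, 0.1521]
tcp_rot: [-1.571, 0.002, -0.001]
contact_force: [0.6, 0.4, -1.9]
opening: 0.0363
```

Call:
{"op": "jog_arm", "data": {
  "series": [
    {"tx": 0,"ty": 0,"tz": -0.2,"rx": 0,"ry": 0,"rz": 0,"hand": 0},
    {"tx": 0,"ty": 0,"tz": -0.4,"rx": 0,"ry": 0,"rz": 0,"hand": 0},
    {"tx": 0,"ty": 0,"tz": -0.6,"rx": 0,"ry": 0,"rz": 0,"hand": 0},
    {"tx": 0,"ty": 0,"tz": -0.8,"rx": 0,"ry": 0,"rz": 0,"hand": 0},
    {"tx": 0,"ty": 0,"tz": -1,"rx": 0,"ry": 0,"rz": 0,"hand": 0}
  ]
}}

```text
t: 42.85
tcp_pos: [0.5058, -0.2751, 0.1519]
tcp_rot: [-1.571, 0.002, -0.001]
contact_force: [0.5, -0.7, -1.6]
opening: 0.0365
```

Call:
{"op": "jog_arm", "data": {
  "series": [
    {"tx": 0,"ty": 0,"tz": -0.2,"rx": 0,"ry": 0,"rz": 0,"hand": 0},
    {"tx": 0,"ty": 0,"tz": -0.4,"rx": 0,"ry": 0,"rz": 0,"hand": 0},
    {"tx": 0,"ty": 0,"tz": -0.6,"rx": 0,"ry": 0,"rz": 0,"hand": 0},
    {"tx": 0,"ty": 0,"tz": -0.8,"rx": 0,"ry": 0,"rz": 0,"hand": 0},
    {"tx": 0,"ty": 0,"tz": -1,"rx": 0,"ry": 0,"rz": 0,"hand": 0}
  ]
}}

```text
t: 43.35
tcp_pos: [0.5055, -0.375, 0.1517]
tcp_rot: [-1.57, 0.002, -0.001]
contact_force: [0.1, -0.4, -1.4]
opening: 0.0366
```

Call:
{"op": "jog_arm", "data": {
  "series": [
    {"tx": 0,"ty": 0,"tz": -0.13,"rx": 0,"ry": 0,"rz": 0,"hand": 0},
    {"tx": 0,"ty": 0,"tz": -0.2,"rx": 0,"ry": 0,"rz": 0,"hand": 0},
    {"tx": 0,"ty": 0,"tz": -0.22,"rx": 0,"ry": 0,"rz": 0,"hand": 0},
    {"tx": 0,"ty": 0,"tz": -0.22,"rx": 0,"ry": 0,"rz": 0,"hand": 0},
    {"tx": 0,"ty": 0,"tz": -0.22,"rx": 0,"ry": 0,"rz": 0,"hand": 0},
    {"tx": 0,"ty": 0,"tz": -0.22,"rx": 0,"ry": 0,"rz": 0,"hand": 0}
  ]
}}

```text
t: 43.95
tcp_pos: [0.5072, -0.3943, 0.1528]
tcp_rot: [-1.57, -0.0, 0.001]
contact_force: [0.5, 0.3, -1.7]
opening: 0.0367
```

Call:
{"op": "jog_arm", "data": {
  "series": [
    {"tx": 0,"ty": 0.12,"tz": 0,"rx": 0,"ry": 0,"rz": 0,"hand": 0},
    {"tx": 0,"ty": 0.26,"tz": 0,"rx": 0,"ry": 0,"rz": 0,"hand": 0},
    {"tx": 0,"ty": 0.38,"tz": 0,"rx": 0,"ry": 0,"rz": 0,"hand": 0},
    {"tx": 0,"ty": 0.48,"tz": 0,"rx": 0,"ry": 0,"rz": 0,"hand": 0},
    {"tx": 0,"ty": 0.53,"tz": 0,"rx": 0,"ry": 0,"rz": 0,"hand": 0},
    {"tx": 0,"ty": 0.57,"tz": 0,"rx": 0,"ry": 0,"rz": 0,"hand": 0},
    {"tx": 0,"ty": 0.6,"tz": 0,"rx": 0,"ry": 0,"rz": 0,"hand": 0},
    {"tx": 0,"ty": 0.6,"tz": 0,"rx": 0,"ry": 0,"rz": 0,"hand": 0}
  ]
}}

```text
t: 44.75
tcp_pos: [0.507, -0.3958, 0.0937]
tcp_rot: [-1.571, -0.001, -0.0]
contact_force: [-1.1, 0.4, 2.4]
opening: 0.0365
```

Call:
{"op": "jog_arm", "data": {
  "series": [
    {"tx": 0,"ty": 0,"tz": 0,"rx": 0,"ry": 0,"rz": 0,"hand": 0.5},
    {"tx": 0,"ty": 0,"tz": 0,"rx": 0,"ry": 0,"rz": 0,"hand": 0.6},
    {"tx": 0,"ty": 0,"tz": 0,"rx": 0,"ry": 0,"rz": 0,"hand": 0.8},
    {"tx": 0,"ty": -0.05,"tz": 0,"rx": 0,"ry": 0,"rz": 0,"hand": 1},
    {"tx": 0,"ty": -0.25,"tz": 0,"rx": 0,"ry": 0,"rz": 0,"hand": 1},
    {"tx": 0,"ty": -0.5,"tz": 0,"rx": 0,"ry": 0,"rz": 0,"hand": 1},
    {"tx": 0,"ty": -0.75,"tz": 0,"rx": 0,"ry": 0,"rz": 0,"hand": 1},
    {"tx": 0,"ty": -1,"tz": 0,"rx": 0,"ry": 0,"rz": 0,"hand": 1}
  ]
}}

```text
t: 45.55
tcp_pos: [0.5068, -0.3955, 0.1941]
tcp_rot: [-1.571, -0.0, -0.0]
contact_force: [0.5, -0.3, -0.6]
opening: 0.0856
```

Call:
{"op": "jog_arm", "data": {
  "series": [
    {"tx": 0.01,"ty": 0,"tz": 0.25,"rx": 0,"ry": 0,"rz": 0,"hand": 1},
    {"tx": 0.03,"ty": 0,"tz": 0.5,"rx": 0,"ry": 0,"rz": 0,"hand": 1},
    {"tx": 0.04,"ty": 0,"tz": 0.75,"rx": 0,"ry": 0,"rz": 0,"hand": 1},
    {"tx": 0.055,"ty": 0,"tz": 1,"rx": 0,"ry": 0,"rz": 0,"hand": 1}
  ]
}}

```text
t: 45.95
tcp_pos: [0.5124, -0.2946, 0.1933]
tcp_rot: [-1.571, -0.001, -0.0]
contact_force: [0.6, -0.2, 0.1]
opening: 0.0853
```

Call:
{"op": "jog_arm", "data": {
  "series": [
    {"tx": 0.01,"ty": 0,"tz": 0.25,"rx": 0,"ry": 0,"rz": 0,"hand": 1},
    {"tx": 0.03,"ty": 0,"tz": 0.5,"rx": 0,"ry": 0,"rz": 0,"hand": 1},
    {"tx": 0.04,"ty": 0,"tz": 0.75,"rx": 0,"ry": 0,"rz": 0,"hand": 1},
    {"tx": 0.055,"ty": 0,"tz": 1,"rx": 0,"ry": 0,"rz": 0,"hand": 1}
  ]
}}

```text
t: 46.35
tcp_pos: [0.518, -0.1945, 0.1932]
tcp_rot: [-1.571, -0.001, -0.0]
contact_force: [-0.1, -0.3, 0.0]
opening: 0.0857
```

Call:
{"op": "jog_arm", "data": {
  "series": [
    {"tx": 0.01,"ty": 0,"tz": 0.25,"rx": 0,"ry": 0,"rz": 0,"hand": 1},
    {"tx": 0.03,"ty": 0,"tz": 0.5,"rx": 0,"ry": 0,"rz": 0,"hand": 1},
    {"tx": 0.04,"ty": 0,"tz": 0.75,"rx": 0,"ry": 0,"rz": 0,"hand": 1},
    {"tx": 0.055,"ty": 0,"tz": 1,"rx": 0,"ry": 0,"rz": 0,"hand": 1}
  ]
}}

```text
t: 46.75
tcp_pos: [0.5235, -0.0945, 0.1933]
tcp_rot: [-1.571, -0.001, -0.0]
contact_force: [1.0, -0.1, 0.3]
opening: 0.0852
```

Call:
{"op": "jog_arm", "data": {
  "series": [
    {"tx": 0.01,"ty": 0,"tz": 0.25,"rx": 0,"ry": 0,"rz": 0,"hand": 1},
    {"tx": 0.03,"ty": 0,"tz": 0.5,"rx": 0,"ry": 0,"rz": 0,"hand": 1},
    {"tx": 0.04,"ty": 0,"tz": 0.75,"rx": 0,"ry": 0,"rz": 0,"hand": 1},
    {"tx": 0.055,"ty": 0,"tz": 0.93,"rx": 0,"ry": 0,"rz": 0,"hand": 1},
    {"tx": 0.055,"ty": 0,"tz": 0.93,"rx": 0,"ry": 0,"rz": 0,"hand": 1},
    {"tx": 0.055,"ty": 0,"tz": 0.93,"rx": 0,"ry": 0,"rz": 0,"hand": 1},
    {"tx": 0.055,"ty": 0,"tz": 0.93,"rx": 0,"ry": 0,"rz": 0,"hand": 1}
  ]
}}

```text
t: 47.45
tcp_pos: [0.5288, -0.0042, 0.193]
tcp_rot: [-1.572, -0.0, -0.002]
contact_force: [0.2, 0.3, 0.6]
opening: 0.0854
```

```bash
python3 - <<'E'
from h import *
from rig import env
o=env.observe();print(o["tcp_pos"].round(4),o["opening"],o["contact_force"])
s=env.snapshot("scene");P=cloud(s);z=P[...,2]
for b in blobs(blue(s)&(z>.08)&(z<.14)&(P[...,0]>.2)&(P[...,0]<.9)&(P[...,1]<.2)):
        p=P[b]; zt=np.percentile(p[:,2],90); t=p[p[:,2]>zt-.004]; print("cap",zt.round(4),disc(t))
E
```

```text
[ 0.5288 -0.0042  0.193 ] 0.08543714252820045 [0.17307128 0.33219318 0.62886017]
cap 0.1228 (543.9, 68.4, 21.4)
cap 0.1298 (529.1, -3.2, 20.2)
cap 0.1269 (508.2, -395.8, 20.3)
```

Call:
{"op": "jog_arm", "data": {
  "series": [
    {"tx": 0,"ty": 0.25,"tz": 0,"rx": 0,"ry": 0,"rz": 0,"hand": 1},
    {"tx": 0,"ty": 0.5,"tz": 0,"rx": 0,"ry": 0,"rz": 0,"hand": 1},
    {"tx": 0,"ty": 0.7,"tz": 0,"rx": 0,"ry": 0,"rz": 0,"hand": 1},
    {"tx": 0,"ty": 0.85,"tz": 0,"rx": 0,"ry": 0,"rz": 0,"hand": 1},
    {"tx": 0,"ty": 0.98,"tz": 0,"rx": 0,"ry": 0,"rz": 0,"hand": 1},
    {"tx": 0,"ty": 0.98,"tz": 0,"rx": 0,"ry": 0,"rz": 0,"hand": 1},
    {"tx": 0,"ty": 0.98,"tz": 0,"rx": 0,"ry": 0,"rz": 0,"hand": 1}
  ]
}}

```text
t: 48.2
tcp_pos: [0.529, -0.003, 0.095]
tcp_rot: [-1.571, -0.0, -0.001]
contact_force: [1.3, 0.8, -0.1]
opening: 0.0856
```

Call:
{"op": "jog_arm", "data": {
  "series": [
    {"tx": 0,"ty": 0,"tz": 0,"rx": 0,"ry": 0,"rz": 0,"hand": 0.55},
    {"tx": 0,"ty": 0,"tz": 0,"rx": 0,"ry": 0,"rz": 0,"hand": 0.45},
    {"tx": 0,"ty": 0,"tz": 0,"rx": 0,"ry": 0,"rz": 0,"hand": 0.3},
    {"tx": 0,"ty": 0,"tz": 0,"rx": 0,"ry": 0,"rz": 0,"hand": 0},
    {"tx": 0,"ty": 0,"tz": 0,"rx": 0,"ry": 0,"rz": 0,"hand": 0},
    {"tx": 0,"ty": 0,"tz": 0,"rx": 0,"ry": 0,"rz": 0,"hand": 0},
    {"tx": 0,"ty": 0,"tz": 0,"rx": 0,"ry": 0,"rz": 0,"hand": 0}
  ],
  "grip_force": 60
}}

```text
t: 48.9
tcp_pos: [0.5291, -0.0024, 0.0955]
tcp_rot: [-1.571, -0.001, -0.0]
contact_force: [-0.8, -0.2, 5.1]
opening: 0.0363
```

Call:
{"op": "jog_arm", "data": {
  "series": [
    {"tx": 0,"ty": -0.04,"tz": 0,"rx": 0,"ry": 0,"rz": 0,"hand": 0},
    {"tx": 0,"ty": -0.1,"tz": 0,"rx": 0,"ry": 0,"rz": 0,"hand": 0},
    {"tx": 0,"ty": -0.2,"tz": 0,"rx": 0,"ry": 0,"rz": 0,"hand": 0},
    {"tx": 0,"ty": -0.33,"tz": 0,"rx": 0,"ry": 0,"rz": 0,"hand": 0},
    {"tx": 0,"ty": -0.45,"tz": 0,"rx": 0,"ry": 0,"rz": 0,"hand": 0},
    {"tx": 0,"ty": -0.55,"tz": 0,"rx": 0,"ry": 0,"rz": 0,"hand": 0},
    {"tx": 0,"ty": -0.6,"tz": 0,"rx": 0,"ry": 0,"rz": 0,"hand": 0},
    {"tx": 0,"ty": -0.6,"tz": 0,"rx": 0,"ry": 0,"rz": 0,"hand": 0}
  ]
}}

```text
t: 49.7
tcp_pos: [0.5293, -0.0024, 0.1556]
tcp_rot: [-1.571, -0.002, -0.0]
contact_force: [-0.2, 0.8, -2.6]
opening: 0.0366
```

Call:
{"op": "jog_arm", "data": {
  "series": [
    {"tx": -0.02,"ty": 0,"tz": -0.1,"rx": 0,"ry": 0,"rz": 0,"hand": 0},
    {"tx": -0.07,"ty": 0,"tz": -0.25,"rx": 0,"ry": 0,"rz": 0,"hand": 0},
    {"tx": -0.13,"ty": 0,"tz": -0.43,"rx": 0,"ry": 0,"rz": 0,"hand": 0},
    {"tx": -0.19,"ty": 0,"tz": -0.62,"rx": 0,"ry": 0,"rz": 0,"hand": 0},
    {"tx": -0.25,"ty": 0,"tz": -0.81,"rx": 0,"ry": 0,"rz": 0,"hand": 0},
    {"tx": -0.3,"ty": 0,"tz": -1,"rx": 0,"ry": 0,"rz": 0,"hand": 0}
  ]
}}

```text
t: 50.3
tcp_pos: [0.4975, -0.1041, 0.1541]
tcp_rot: [-1.571, 0.002, -0.001]
contact_force: [1.1, 0.5, -1.4]
opening: 0.0366
```

Call:
{"op": "jog_arm", "data": {
  "series": [
    {"tx": -0.06,"ty": 0,"tz": -0.2,"rx": 0,"ry": 0,"rz": 0,"hand": 0},
    {"tx": -0.12,"ty": 0,"tz": -0.4,"rx": 0,"ry": 0,"rz": 0,"hand": 0},
    {"tx": -0.18,"ty": 0,"tz": -0.6,"rx": 0,"ry": 0,"rz": 0,"hand": 0},
    {"tx": -0.24,"ty": 0,"tz": -0.8,"rx": 0,"ry": 0,"rz": 0,"hand": 0},
    {"tx": -0.3,"ty": 0,"tz": -1,"rx": 0,"ry": 0,"rz": 0,"hand": 0}
  ]
}}

```text
t: 50.8
tcp_pos: [0.4675, -0.204, 0.1541]
tcp_rot: [-1.571, 0.002, -0.001]
contact_force: [0.2, 0.3, -2.2]
opening: 0.0364
```

Call:
{"op": "jog_arm", "data": {
  "series": [
    {"tx": -0.05,"ty": 0,"tz": -0.2,"rx": 0,"ry": 0,"rz": 0,"hand": 0},
    {"tx": -0.1,"ty": 0,"tz": -0.4,"rx": 0,"ry": 0,"rz": 0,"hand": 0},
    {"tx": -0.13,"ty": 0,"tz": -0.6,"rx": 0,"ry": 0,"rz": 0,"hand": 0},
    {"tx": -0.15,"ty": 0,"tz": -0.8,"rx": 0,"ry": 0,"rz": 0,"hand": 0},
    {"tx": -0.15,"ty": 0,"tz": -1,"rx": 0,"ry": 0,"rz": 0,"hand": 0}
  ]
}}

```text
t: 51.3
tcp_pos: [0.452, -0.3039, 0.154]
tcp_rot: [-1.57, 0.002, -0.001]
contact_force: [-1.3, -0.3, -1.7]
opening: 0.0366
```

Call:
{"op": "jog_arm", "data": {
  "series": [
    {"tx": 0,"ty": 0,"tz": -0.15,"rx": 0,"ry": 0,"rz": 0,"hand": 0},
    {"tx": 0,"ty": 0,"tz": -0.25,"rx": 0,"ry": 0,"rz": 0,"hand": 0},
    {"tx": 0,"ty": 0,"tz": -0.287,"rx": 0,"ry": 0,"rz": 0,"hand": 0},
    {"tx": 0,"ty": 0,"tz": -0.287,"rx": 0,"ry": 0,"rz": 0,"hand": 0},
    {"tx": 0,"ty": 0,"tz": -0.287,"rx": 0,"ry": 0,"rz": 0,"hand": 0},
    {"tx": 0,"ty": 0,"tz": -0.287,"rx": 0,"ry": 0,"rz": 0,"hand": 0}
  ]
}}

```text
t: 51.9
tcp_pos: [0.4541, -0.33, 0.1547]
tcp_rot: [-1.57, 0.0, 0.001]
contact_force: [0.0, 0.7, -1.9]
opening: 0.0367
```

Call:
{"op": "jog_arm", "data": {
  "series": [
    {"tx": 0,"ty": 0.12,"tz": 0,"rx": 0,"ry": 0,"rz": 0,"hand": 0},
    {"tx": 0,"ty": 0.26,"tz": 0,"rx": 0,"ry": 0,"rz": 0,"hand": 0},
    {"tx": 0,"ty": 0.38,"tz": 0,"rx": 0,"ry": 0,"rz": 0,"hand": 0},
    {"tx": 0,"ty": 0.48,"tz": 0,"rx": 0,"ry": 0,"rz": 0,"hand": 0},
    {"tx": 0,"ty": 0.53,"tz": 0,"rx": 0,"ry": 0,"rz": 0,"hand": 0},
    {"tx": 0,"ty": 0.57,"tz": 0,"rx": 0,"ry": 0,"rz": 0,"hand": 0},
    {"tx": 0,"ty": 0.6,"tz": 0,"rx": 0,"ry": 0,"rz": 0,"hand": 0},
    {"tx": 0,"ty": 0.6,"tz": 0,"rx": 0,"ry": 0,"rz": 0,"hand": 0}
  ]
}}

```text
t: 52.7
tcp_pos: [0.4539, -0.3314, 0.0956]
tcp_rot: [-1.571, -0.0, -0.0]
contact_force: [-1.0, 1.5, 3.8]
opening: 0.0366
```

Call:
{"op": "jog_arm", "data": {
  "series": [
    {"tx": 0,"ty": 0,"tz": 0,"rx": 0,"ry": 0,"rz": 0,"hand": 0.5},
    {"tx": 0,"ty": 0,"tz": 0,"rx": 0,"ry": 0,"rz": 0,"hand": 0.6},
    {"tx": 0,"ty": 0,"tz": 0,"rx": 0,"ry": 0,"rz": 0,"hand": 0.8},
    {"tx": 0,"ty": -0.05,"tz": 0,"rx": 0,"ry": 0,"rz": 0,"hand": 1},
    {"tx": 0,"ty": -0.25,"tz": 0,"rx": 0,"ry": 0,"rz": 0,"hand": 1},
    {"tx": 0,"ty": -0.5,"tz": 0,"rx": 0,"ry": 0,"rz": 0,"hand": 1},
    {"tx": 0,"ty": -0.75,"tz": 0,"rx": 0,"ry": 0,"rz": 0,"hand": 1},
    {"tx": 0,"ty": -1,"tz": 0,"rx": 0,"ry": 0,"rz": 0,"hand": 1}
  ]
}}

```text
t: 53.5
tcp_pos: [0.4537, -0.3312, 0.1961]
tcp_rot: [-1.571, -0.0, -0.0]
contact_force: [0.2, -0.2, -1.2]
opening: 0.0853
```

Call:
{"op": "jog_arm", "data": {
  "series": [
    {"tx": 0.05,"ty": 0,"tz": 0.25,"rx": 0,"ry": 0,"rz": 0,"hand": 1},
    {"tx": 0.11,"ty": 0,"tz": 0.5,"rx": 0,"ry": 0,"rz": 0,"hand": 1},
    {"tx": 0.16,"ty": 0,"tz": 0.75,"rx": 0,"ry": 0,"rz": 0,"hand": 1},
    {"tx": 0.22,"ty": 0,"tz": 1,"rx": 0,"ry": 0,"rz": 0,"hand": 1}
  ]
}}

```text
t: 53.9
tcp_pos: [0.4759, -0.2303, 0.1952]
tcp_rot: [-1.571, -0.0, -0.0]
contact_force: [1.0, 0.0, -0.5]
opening: 0.0855
```

Call:
{"op": "jog_arm", "data": {
  "series": [
    {"tx": 0.05,"ty": 0,"tz": 0.25,"rx": 0,"ry": 0,"rz": 0,"hand": 1},
    {"tx": 0.11,"ty": 0,"tz": 0.5,"rx": 0,"ry": 0,"rz": 0,"hand": 1},
    {"tx": 0.16,"ty": 0,"tz": 0.75,"rx": 0,"ry": 0,"rz": 0,"hand": 1},
    {"tx": 0.22,"ty": 0,"tz": 1,"rx": 0,"ry": 0,"rz": 0,"hand": 1}
  ]
}}

```text
t: 54.3
tcp_pos: [0.4979, -0.1302, 0.1951]
tcp_rot: [-1.571, -0.0, -0.0]
contact_force: [0.3, 0.6, 1.1]
opening: 0.0853
```

Call:
{"op": "jog_arm", "data": {
  "series": [
    {"tx": 0.05,"ty": 0,"tz": 0.25,"rx": 0,"ry": 0,"rz": 0,"hand": 1},
    {"tx": 0.11,"ty": 0,"tz": 0.5,"rx": 0,"ry": 0,"rz": 0,"hand": 1},
    {"tx": 0.16,"ty": 0,"tz": 0.75,"rx": 0,"ry": 0,"rz": 0,"hand": 1},
    {"tx": 0.22,"ty": 0,"tz": 1,"rx": 0,"ry": 0,"rz": 0,"hand": 1}
  ]
}}

```text
t: 54.7
tcp_pos: [0.52, -0.0301, 0.1952]
tcp_rot: [-1.571, -0.0, -0.0]
contact_force: [-0.1, 1.3, -0.5]
opening: 0.0855
```

Call:
{"op": "jog_arm", "data": {
  "series": [
    {"tx": 0.05,"ty": 0,"tz": 0.25,"rx": 0,"ry": 0,"rz": 0,"hand": 1},
    {"tx": 0.11,"ty": 0,"tz": 0.5,"rx": 0,"ry": 0,"rz": 0,"hand": 1},
    {"tx": 0.16,"ty": 0,"tz": 0.75,"rx": 0,"ry": 0,"rz": 0,"hand": 1},
    {"tx": 0.22,"ty": 0,"tz": 1,"rx": 0,"ry": 0,"rz": 0,"hand": 1},
    {"tx": 0.22,"ty": 0,"tz": 1,"rx": 0,"ry": 0,"rz": 0,"hand": 1},
    {"tx": 0.22,"ty": 0,"tz": 1,"rx": 0,"ry": 0,"rz": 0,"hand": 1},
    {"tx": 0.22,"ty": 0,"tz": 1,"rx": 0,"ry": 0,"rz": 0,"hand": 1}
  ]
}}

```text
t: 55.4
tcp_pos: [0.5416, 0.0673, 0.1949]
tcp_rot: [-1.572, 0.0, -0.002]
contact_force: [1.1, 0.1, -0.6]
opening: 0.0857
```

```bash
python3 - <<'E'
from h import *
from rig import env
o=env.observe();print(o["tcp_pos"].round(4),o["opening"],o["contact_force"])
s=env.snapshot("scene");P=cloud(s);z=P[...,2]
for b in blobs(blue(s)&(z>.08)&(z<.14)&(P[...,0]>.2)&(P[...,0]<.9)&(P[...,1]<.2)):
        p=P[b]; zt=np.percentile(p[:,2],90); t=p[p[:,2]>zt-.004]; print("cap",zt.round(4),disc(t))
E
```

```text
[0.5416 0.0673 0.1949] 0.08565528059345391 [ 1.11042162  0.12207092 -0.64619667]
cap 0.1226 (544.2, 69.2, 21.1)
cap 0.1297 (454.7, -331.1, 19.7)
cap 0.1267 (506.4, -397.7, 21.1)
```

Call:
{"op": "jog_arm", "data": {
  "series": [
    {"tx": 0,"ty": 0.25,"tz": 0,"rx": 0,"ry": 0,"rz": 0,"hand": 1},
    {"tx": 0,"ty": 0.5,"tz": 0,"rx": 0,"ry": 0,"rz": 0,"hand": 1},
    {"tx": 0,"ty": 0.7,"tz": 0,"rx": 0,"ry": 0,"rz": 0,"hand": 1},
    {"tx": 0,"ty": 0.85,"tz": 0,"rx": 0,"ry": 0,"rz": 0,"hand": 1},
    {"tx": 0,"ty": 1,"tz": 0,"rx": 0,"ry": 0,"rz": 0,"hand": 1}
  ]
}}

```text
t: 55.95
tcp_pos: [0.5417, 0.0673, 0.0941]
tcp_rot: [-1.571, 0.0, -0.002]
contact_force: [0.0, 0.5, -0.3]
opening: 0.0857
```

Call:
{"op": "jog_arm", "data": {
  "series": [
    {"tx": 0,"ty": 0.06,"tz": 0,"rx": 0,"ry": 0,"rz": 0,"hand": 1},
    {"tx": 0,"ty": 0.06,"tz": 0,"rx": 0,"ry": 0,"rz": 0,"hand": 0.55},
    {"tx": 0,"ty": 0.06,"tz": 0,"rx": 0,"ry": 0,"rz": 0,"hand": 0.45},
    {"tx": 0,"ty": 0.06,"tz": 0,"rx": 0,"ry": 0,"rz": 0,"hand": 0.3},
    {"tx": 0,"ty": 0.06,"tz": 0,"rx": 0,"ry": 0,"rz": 0,"hand": 0},
    {"tx": 0,"ty": 0.06,"tz": 0,"rx": 0,"ry": 0,"rz": 0,"hand": 0},
    {"tx": 0,"ty": 0.06,"tz": 0,"rx": 0,"ry": 0,"rz": 0,"hand": 0},
    {"tx": 0,"ty": 0.06,"tz": 0,"rx": 0,"ry": 0,"rz": 0,"hand": 0}
  ],
  "grip_force": 60
}}

```text
t: 56.75
tcp_pos: [0.5422, 0.0688, 0.0898]
tcp_rot: [-1.571, -0.001, -0.0]
contact_force: [-1.1, -0.4, 5.7]
opening: 0.0365
```

Call:
{"op": "jog_arm", "data": {
  "series": [
    {"tx": 0,"ty": -0.04,"tz": 0,"rx": 0,"ry": 0,"rz": 0,"hand": 0},
    {"tx": 0,"ty": -0.1,"tz": 0,"rx": 0,"ry": 0,"rz": 0,"hand": 0},
    {"tx": 0,"ty": -0.2,"tz": 0,"rx": 0,"ry": 0,"rz": 0,"hand": 0},
    {"tx": 0,"ty": -0.33,"tz": 0,"rx": 0,"ry": 0,"rz": 0,"hand": 0},
    {"tx": 0,"ty": -0.45,"tz": 0,"rx": 0,"ry": 0,"rz": 0,"hand": 0},
    {"tx": 0,"ty": -0.55,"tz": 0,"rx": 0,"ry": 0,"rz": 0,"hand": 0},
    {"tx": 0,"ty": -0.6,"tz": 0,"rx": 0,"ry": 0,"rz": 0,"hand": 0},
    {"tx": 0,"ty": -0.6,"tz": 0,"rx": 0,"ry": 0,"rz": 0,"hand": 0}
  ]
}}

```text
t: 57.55
tcp_pos: [0.5424, 0.0689, 0.1498]
tcp_rot: [-1.57, -0.002, -0.0]
contact_force: [0.2, -0.1, -1.3]
opening: 0.0366
```

Call:
{"op": "jog_arm", "data": {
  "series": [
    {"tx": -0.02,"ty": 0,"tz": -0.1,"rx": 0,"ry": 0,"rz": 0,"hand": 0},
    {"tx": -0.06,"ty": 0,"tz": -0.25,"rx": 0,"ry": 0,"rz": 0,"hand": 0},
    {"tx": -0.1,"ty": 0,"tz": -0.43,"rx": 0,"ry": 0,"rz": 0,"hand": 0},
    {"tx": -0.14,"ty": 0,"tz": -0.62,"rx": 0,"ry": 0,"rz": 0,"hand": 0},
    {"tx": -0.18,"ty": 0,"tz": -0.81,"rx": 0,"ry": 0,"rz": 0,"hand": 0},
    {"tx": -0.225,"ty": 0,"tz": -1,"rx": 0,"ry": 0,"rz": 0,"hand": 0}
  ]
}}

```text
t: 58.15
tcp_pos: [0.5181, -0.0338, 0.1483]
tcp_rot: [-1.572, 0.002, -0.002]
contact_force: [1.0, -0.2, -1.6]
opening: 0.0364
```

Call:
{"op": "jog_arm", "data": {
  "series": [
    {"tx": 0,"ty": 0,"tz": -0.2,"rx": 0,"ry": 0,"rz": 0,"hand": 0},
    {"tx": 0,"ty": 0,"tz": -0.4,"rx": 0,"ry": 0,"rz": 0,"hand": 0},
    {"tx": 0,"ty": 0,"tz": -0.6,"rx": 0,"ry": 0,"rz": 0,"hand": 0},
    {"tx": 0,"ty": 0,"tz": -0.8,"rx": 0,"ry": 0,"rz": 0,"hand": 0},
    {"tx": 0,"ty": 0,"tz": -1,"rx": 0,"ry": 0,"rz": 0,"hand": 0}
  ]
}}

```text
t: 58.65
tcp_pos: [0.5177, -0.1338, 0.1482]
tcp_rot: [-1.571, 0.002, -0.002]
contact_force: [-0.1, -0.7, -1.2]
opening: 0.0367
```

Call:
{"op": "jog_arm", "data": {
  "series": [
    {"tx": 0,"ty": 0,"tz": -0.2,"rx": 0,"ry": 0,"rz": 0,"hand": 0},
    {"tx": 0,"ty": 0,"tz": -0.4,"rx": 0,"ry": 0,"rz": 0,"hand": 0},
    {"tx": 0,"ty": 0,"tz": -0.6,"rx": 0,"ry": 0,"rz": 0,"hand": 0},
    {"tx": 0,"ty": 0,"tz": -0.8,"rx": 0,"ry": 0,"rz": 0,"hand": 0},
    {"tx": 0,"ty": 0,"tz": -1,"rx": 0,"ry": 0,"rz": 0,"hand": 0}
  ]
}}

```text
t: 59.15
tcp_pos: [0.5173, -0.2335, 0.1481]
tcp_rot: [-1.571, 0.002, -0.002]
contact_force: [0.1, 0.4, -1.8]
opening: 0.0366
```

Call:
{"op": "jog_arm", "data": {
  "series": [
    {"tx": 0,"ty": 0,"tz": -0.18,"rx": 0,"ry": 0,"rz": 0,"hand": 0},
    {"tx": 0,"ty": 0,"tz": -0.33,"rx": 0,"ry": 0,"rz": 0,"hand": 0},
    {"tx": 0,"ty": 0,"tz": -0.43,"rx": 0,"ry": 0,"rz": 0,"hand": 0},
    {"tx": 0,"ty": 0,"tz": -0.47,"rx": 0,"ry": 0,"rz": 0,"hand": 0},
    {"tx": 0,"ty": 0,"tz": -0.47,"rx": 0,"ry": 0,"rz": 0,"hand": 0},
    {"tx": 0,"ty": 0,"tz": -0.47,"rx": 0,"ry": 0,"rz": 0,"hand": 0}
  ]
}}

```text
t: 59.75
tcp_pos: [0.5194, -0.277, 0.1486]
tcp_rot: [-1.57, 0.0, 0.001]
contact_force: [0.2, 0.6, -1.9]
opening: 0.0362
```

Call:
{"op": "jog_arm", "data": {
  "series": [
    {"tx": 0,"ty": 0.12,"tz": 0,"rx": 0,"ry": 0,"rz": 0,"hand": 0},
    {"tx": 0,"ty": 0.26,"tz": 0,"rx": 0,"ry": 0,"rz": 0,"hand": 0},
    {"tx": 0,"ty": 0.38,"tz": 0,"rx": 0,"ry": 0,"rz": 0,"hand": 0},
    {"tx": 0,"ty": 0.48,"tz": 0,"rx": 0,"ry": 0,"rz": 0,"hand": 0},
    {"tx": 0,"ty": 0.53,"tz": 0,"rx": 0,"ry": 0,"rz": 0,"hand": 0},
    {"tx": 0,"ty": 0.57,"tz": 0,"rx": 0,"ry": 0,"rz": 0,"hand": 0},
    {"tx": 0,"ty": 0.6,"tz": 0,"rx": 0,"ry": 0,"rz": 0,"hand": 0},
    {"tx": 0,"ty": 0.6,"tz": 0,"rx": 0,"ry": 0,"rz": 0,"hand": 0}
  ]
}}

```text
t: 60.55
tcp_pos: [0.5192, -0.2785, 0.0898]
tcp_rot: [-1.571, -0.0, -0.0]
contact_force: [-2.2, -0.2, 5.9]
opening: 0.0366
```

Call:
{"op": "jog_arm", "data": {
  "series": [
    {"tx": 0,"ty": 0,"tz": 0,"rx": 0,"ry": 0,"rz": 0,"hand": 0.5},
    {"tx": 0,"ty": 0,"tz": 0,"rx": 0,"ry": 0,"rz": 0,"hand": 0.6},
    {"tx": 0,"ty": 0,"tz": 0,"rx": 0,"ry": 0,"rz": 0,"hand": 0.8},
    {"tx": 0,"ty": -0.05,"tz": 0,"rx": 0,"ry": 0,"rz": 0,"hand": 1},
    {"tx": 0,"ty": -0.25,"tz": 0,"rx": 0,"ry": 0,"rz": 0,"hand": 1},
    {"tx": 0,"ty": -0.5,"tz": 0,"rx": 0,"ry": 0,"rz": 0,"hand": 1},
    {"tx": 0,"ty": -0.75,"tz": 0,"rx": 0,"ry": 0,"rz": 0,"hand": 1},
    {"tx": 0,"ty": -1,"tz": 0,"rx": 0,"ry": 0,"rz": 0,"hand": 1}
  ]
}}

```text
t: 61.35
tcp_pos: [0.5193, -0.2781, 0.19]
tcp_rot: [-1.571, -0.0, -0.0]
contact_force: [0.2, -0.1, 0.6]
opening: 0.0857
```

Call:
{"op": "jog_arm", "data": {
  "series": [
    {"tx": 0,"ty": -0.1,"tz": 0.25,"rx": 0,"ry": 0,"rz": 0,"hand": 1},
    {"tx": 0,"ty": -0.2,"tz": 0.5,"rx": 0,"ry": 0,"rz": 0,"hand": 1},
    {"tx": 0,"ty": -0.3,"tz": 0.75,"rx": 0,"ry": 0,"rz": 0,"hand": 1},
    {"tx": 0,"ty": -0.3,"tz": 1,"rx": 0,"ry": 0,"rz": 0,"hand": 1},
    {"tx": 0,"ty": -0.3,"tz": 1,"rx": 0,"ry": 0,"rz": 0,"hand": 1},
    {"tx": 0,"ty": -0.3,"tz": 1,"rx": 0,"ry": 0,"rz": 0,"hand": 1}
  ]
}}

```text
t: 61.95
tcp_pos: [0.5194, -0.178, 0.2191]
tcp_rot: [-1.571, -0.0, 0.001]
contact_force: [-1.1, -1.6, -0.4]
opening: 0.0852
```

```bash
python3 - <<'E'
from h import *
from rig import env
o=env.observe();print(o["t"],o["tcp_pos"].round(4),o["opening"],o["contact_force"])
ims=[]
for n in("scene","side"):
    s=env.snapshot(n);s0=dict(np.load(n+"0.npz"))
    for q,l in((s0,"start"),(s,"now")):
        P=cloud(q);z=P[...,2];print(n,l)
        for b in blobs(blue(q)&(z>.08)&(z<.14)&(P[...,0]>.2)&(P[...,0]<.9)&(P[...,1]<.2)):
            p=P[b]; zt=np.percentile(p[:,2],90); t=p[p[:,2]>zt-.004]; print(" cap",zt.round(4),disc(t))
        m=(z>.009)&(z<.022)
        for nm,x,y,d in(("dish",.441,-.252,.024),("timer",.685,.202,.05)):
            p=P[m&(abs(P[...,0]-x)<d)&(abs(P[...,1]-y)<d)]; print(" ",nm,np.median(p,0).round(4))
    d=(abs(P[...,0]-.49)<.06)&(abs(P[...,1]-.336)<.06)
    for b in blobs((z>.107)&(z<.117)&d): print(" jar",disc(P[b]))
    ims.append(s["image"][120:400,130:450,::-1] if n=="scene" else s["image"][120:400,160:480,::-1])
cv2.imwrite("pics/s7.png",np.hstack(ims))
E
```

```text
61.95 [ 0.5194 -0.178   0.2191] 0.08524926413114943 [-1.09980266 -1.64517238 -0.37899234]
scene start
 cap 0.1295 (454.9, -331.3, 20.5)
 cap 0.1228 (520.9, -279.1, 19.5)
 cap 0.1268 (508.9, -395.3, 20.7)
  dish [ 0.4422 -0.2533  0.0158]
  timer [0.6858 0.1986 0.0163]
scene now
 cap 0.1298 (453.1, -331.7, 20.5)
 cap 0.1229 (520.3, -278.0, 20.1)
 cap 0.1269 (508.6, -396.2, 20.4)
  dish [ 0.4429 -0.2534  0.016 ]
  timer [0.6856 0.1991 0.0159]
 jar (488.9, 335.2, 27.4)
side start
 cap 0.122 (519.3, -280.4, 19.2)
 cap 0.129 (453.8, -333.2, 19.5)
 cap 0.126 (507.0, -397.3, 19.7)
  dish [ 0.441  -0.2547  0.0151]
  timer [0.6801 0.198  0.0149]
side now
 cap 0.1218 (516.4, -281.0, 20.8)
 cap 0.1287 (454.6, -332.7, 19.8)
 cap 0.126 (507.1, -398.3, 19.7)
  dish [ 0.4407 -0.2545  0.0152]
  timer [0.6803 0.1986 0.0148]
 jar (491.6, 333.9, 25.4)
```

View pics/s7.png

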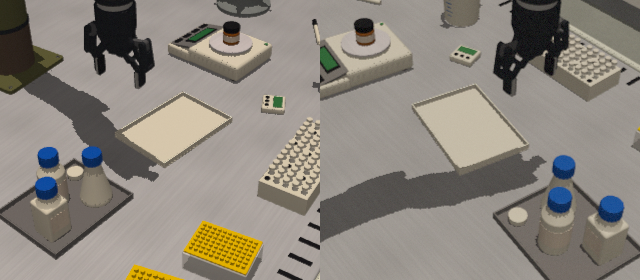

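The picture shows the three bottles upright on their spots, the jar upright on the pan, the side tray empty and the gripper clear of everything, so I'm handing in.

```bash
python3 -c "
from rig import env
print(env.sign_off())"
```

```text
the job is handed in; nothing more can be done
None
```

I moved the flask, the round bottle and the square bottle by their caps into the side tray. I then set the jar in the middle of the balance pan and put each bottle back on its own starting spot. I handed the job in at about 62 s of the 149 s allowed; the hand-in reports no verdict.

- **Bottles:** in the last pictures from both cameras, all three cap centres are within about 3 mm of where they started. The bottles stand upright and released.
- **Jar:** it stands upright on the pan. I set it down within about 1 mm of the pan centre as measured by the wrist camera. The two fixed cameras read its position 2 to 4 mm off that point, which is close to their calibration error and well inside the 15 mm limit.
- **Dish and timer:** neither moved by more than 1 mm.
- **Robot:** the gripper is open and clear of everything. Contact forces stayed at about 6 N or less in every reading.

No check failed. The only disagreements were camera readings differing by 2 to 4 mm.

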